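Unlatch and open the water-test kit case

ROBOT

A 7-joint arm with a two-finger parallel gripper is mounted at the origin on the work surface. World frame = base frame: x ahead of the robot, y to its left, z up, the work surface at z = 0. Lengths are in m, angles in rad, forces in N, time in s.
With the tool pointing down it reaches from about 0.425 to 0.95 m from the base axis. Payload 16.7 kg.
Tool frame: the origin (TCP) lies between the finger pads; the fingertips stand 22 mm ahead of it and the grasp point (between the pads) lies 3 mm ahead of it (tcp_to_tips is the distance from the TCP to the fingertips, in m); x points along the fingers, y is the direction in which the jaws open and shut, and the axes are right-handed (so a half turn about x gives the same grasp; the last joint's range is limited). The gripper opens to 94 mm and grips with 3 to 60 N. Pads are 16 mm wide; open, the fingers measure 119 mm over their backs; the gripper's body (75 mm by 177 mm) begins 78 mm behind the grasp point.
Start: joints at [-1.401, 0.426, 0.074, 1.606, -0.034, 1.111, -0.067], TCP at [0.212, 0.641, 0.227] pointing down, gripper open.
Joint ranges: [-2.85, 2.85], [-0.5, 2.14], [-1.23, 1.37], [0.21, 2.46], [-1.02, 4.16], [0.16, 2.05], [-2.73, 2.73]. Speed limits (rad/s): [1.89, 1.89, 2.39, 2.39, 3.01, 3.01, 3.01].

INTERFACE

Orientations are given as a rotation vector (axis times angle).
In Python, from plant import * gives the robot as it stands.
- The arm moves only by the tool apply_moves, never from a script. Its argument "series" is a list of rows, each an object of numbers: "dx", "dy", "dz": the shift along the tool's x, y, z in m; "ax", "ay", "az": the turn, a rotation vector about the tool's x, y, z in degrees; "claw": the finger opening in m, from 0 to 0.094. A call has 1 to 8 rows; each row shifts and turns the commanded pose from where the row before left it, along the tool's axes as they then stand; what a row does not reach is not made up. A row lasts 1/8 s, in which the tool goes at most 62.5 mm and 10.7 degrees, less where a joint would pass 70% of its speed; a pose out of reach is approached as far as the arm can. A call with a gripper value outside its range is refused whole. The fingers move at their own pace and stop on an object; the grip force is fixed at half the most. Time passes only in rows, so rows that do not move let the fingers close. It gives the time, the measured TCP pose, the force and the opening at its end, in the units of the state.
- get_obs(): the state, without advancing time (a new reading comes with each control period).
- camera(name): name is "scene" or "side" or "wrist"; returns a dict with "img" (400x640x3 uint8, red, green, blue), "depth" (400x640 float32, m along the optical axis (not along the pixel's ray), 0 where there is no reading), "fx", "fy", "cx", "cy" (pixels), "world_from_camera" (4x4, takes a point from camera to world coordinates). Camera axes: x right, y down, z forward; pixel columns grow to the right and rows downward; lengths in m; the calibration is good to about 2 mm. A picture is of the moment at which its call begins.
- hand_in(): hands the job in, once; it reports no verdict.
Trained networks look in the newest picture that a camera, given by its name, has taken for a name from the list of things; names that differ only in an ending like _2 or _b are one class to them, and where a whole thing is asked for, a point or a joint stands for the part that bears it (a point fixed in the world has none). Each returns a list of dicts, best first, with "confidence" (0 to 1); they miss things now and then, are a little off and sometimes report something else, mostly with a low value. They report only what shows in the picture. A call takes as long as a camera call.
- search_frame(query, camera): "extent" ([left, top, width, height] in pixels, round what is visible of it).
- outline_of(query, camera): "pixels" (400x640 bool, what is visible of it) and "extent" ([left, top, width, height] in pixels, round what is visible of it).
- mark_of(query, camera): "uv" ([column, row] in pixels: a listed point, or the origin of a listed thing).
The state is a dict: "time_s": time; "q": joint angles; "joint_velocities": joint speeds; "joint_efforts": joint torques, N m; "tool_pos": TCP position; "tool_rot": TCP orientation; "contact_force": force on the tool from outside, world axes, zero at the start; "wrist_torque": the same for the moment, N m; "finger_gap": finger opening in m.
Only numpy, scipy, OpenCV 4.12 (cv2) and the standard library are available. Lean on these libraries where they do the work, as an engineer would, in place of code of your own. Each camera call takes 0.05 s, during which the arm holds its last target.

TASK

Open the grey water-test kit case on the bench: flip the steel toggle latch on its front right up so that its wire bail springs off the lid, then lift the lid by its front rim and lay it right back against its hinge stops. Leave the latch lever up, do not fling the lid or let it drop, and do not shift or tip the bottles, glassware and spatula around the case.

Things in the scene. Friction and masses are not known exactly. Their poses are not given: they have to be found in the camera images.
- case: Grey hard case, 200 mm deep, 300 wide, 181 high when shut, 6 kg, it does not shift. Origin: centre of its underside; z up, x from the front (latch face, x = -100 mm, ribs 4 mm) to the hinge side, y to the left seen from the front. The lid is the top 60 mm, above a seam at z = 121; it bulges 18 mm forward beside a 130 mm wide latch recess, so a hand must lean back from the case 30 to 45 degrees.
- lever_pin (a point): Hinge pin of the latch lever, 15 mm in front of the front face, 92 mm above the bench, at y = 0; the lever turns about the case's y axis through it.
- lever_grip (a point): Point on the latch lever where it is taken, 42 mm from the pin; when shut 21 mm in front of the case, 50 mm above the bench. The lever is a steel channel 34 mm wide along the case's y, 12 mm deep, 52 mm long from the pin, with an outturned lip to 62 mm; shut, it hangs 8 degrees out from the case. Pinch it by its two side faces, which are clear. Moves with the lever.
- lever (a joint): Latch lever angle, rad: 0 shut (hanging), grows as the free end swings out from the case and up, 2.3 at its stop (up, 40 degrees out from vertical). Over-centre: about 5 to 6 N at the grip point starts it, so hold it firmly; past 0.4 it is easy and once open it stays where left. The 60 mm sprung wire bail leaves the lid's keeper at about 1.6 to 1.8 and swings out; until then the lid is locked.
- lid_hinge (a point): Hinge line of the lid, 100 mm behind the centre of the case, 121 mm above the bench, at y = 0; along the case's y axis.
- lid_rim (a point): Lower front edge of the lid's bulges, its finger rim, at y = 0: 218 mm from the hinge; when shut 18 mm in front of the case and 121 mm above the bench. There is rim at 65 to 148 mm either side of the latch; the space below it is free, so a finger leaning back can push it up. Behind it the lid's underside is flat (its thin foam ribs do not resist). Moves with the lid.
- lid (a joint): Lid angle, rad: 0 shut, 1.85 right back on its hinge stops (16 degrees past upright). 0.5 to 1 kg, stiff hinge: 3 to 6 N at the rim lifts it; let go below about 0.9 it falls shut, past about 1.65 it tips back onto the stops by itself, between it may stay.
- sample_jar: Clear jar, 48 mm wide, 46 mm high, off the right end of the case's front. Origin: centre of its underside. Leave it.
- dish: Glass dish, 86 mm wide, 16 mm high, off the left end of the case's front. Origin: centre of its underside. Leave it.
- wash_bottle: White wash bottle with a bent spout, 68 mm wide, 212 mm high, behind the hinge side of the case, clear of the opened lid. Origin: centre of its underside. Leave it.
- flask: Conical glass flask, 84 mm wide, 130 mm high, by the left end of the case. Origin: centre of its underside. Leave it.
- dropper: Amber bottle, 40 mm wide, 85 mm high, by the left front corner of the case. Origin: centre of its underside. Leave it.
- beaker: Glass beaker, 72 mm wide, 85 mm high, on the robot's left. Origin: centre of its underside. Leave it.
- spatula: Steel spatula lying on the bench, 170 mm long, on the robot's right. Origin: about its middle, on the bench. Leave it.

How it is judged:
By the outcome, as a careful person would: the job done as asked, in the order asked, and still so for the second after the job is handed in, with the robot touching nothing.
It also fails if it takes over 64 s, if anything falls off the work surface, if the arm or the gripper's body presses on something with over 40 N, if the wrist force passes 120 N, or if a joint passes its speed limit or range.

## Working session

There is one attempt and no reset: what is moved stays moved. The work goes in short steps, Python scripts to look and compute and a tool call to move; the robot and the scene stay as the last step left them, time stands still between calls to the robot, and variables do not carry over. Pictures are saved under pics/ and viewed, and the job is handed in when it is done.

Besides the shell and the picture viewer there is one more tool, called after "Request:" in YAML: its name, and indented under it one key for each argument. apply_moves: Moves the arm, as the interface text tells. Its arguments: {"type":"object","properties":{"series":{"type":"array"}},"required":["series"]}

```bash
ls; mkdir -p pics; python3 - <<'E'
from plant import *
import cv2,numpy as np
o=get_obs();print({k:np.round(v,3) for k,v in o.items()})
for n in ["scene","side","wrist"]:
    c=camera(n);cv2.imwrite(f"pics/{n}0.png",c["img"][:,:,::-1]);print(n,np.round(c["world_from_camera"],3).tolist(),c["fx"],c["cx"],c["cy"])
    for q in ["lever_pin","lever_grip","lid_hinge","lid_rim","case"]:
        r=mark_of(q,n)
        for d in r[:2]:
            u,v=d["uv"];z=c["depth"][int(min(399,max(0,v))),int(min(639,max(0,u)))]
            p=c["world_from_camera"]@np.array([(u-c["cx"])/c["fx"]*z,(v-c["cy"])/c["fy"]*z,z,1])
            print(q,np.round(d["uv"]),round(d["confidence"],2),np.round(p[:3],3))
E
```

```text
pics
{'time_s': np.float64(0.0), 'q': array([-1.402,  0.427,  0.074,  1.607, -0.034,  1.111, -0.067]), 'joint_velocities': array([ 0.001, -0.001, -0.001, -0.001, -0.   ,  0.001, -0.001]), 'joint_efforts': array([-2.0000e-03, -9.3584e+01,  3.6660e+00, -4.5419e+01, -4.9000e-02,
        2.0000e-02,  0.0000e+00]), 'tool_pos': array([0.211, 0.641, 0.227]), 'tool_rot': array([ 0.249,  1.556, -0.251]), 'contact_force': array([-0.219,  0.2  , -0.103]), 'wrist_torque': array([-0.012,  0.031,  0.019]), 'finger_gap': np.float64(0.094)}
scene [[-0.78, 0.391, -0.489, 1.218], [0.626, 0.508, -0.592, 0.834], [0.017, -0.768, -0.641, 0.968], [0.0, 0.0, 0.0, 1.0]] 422.62790143715984 317.4120483079505 192.91444851182794
lever_pin [354. 219.] 0.48 [0.523 0.175 0.073]
lever_grip [356. 221.] 0.62 [0.515 0.177 0.061]
lid_hinge [413. 292.] 0.38 [0.562 0.455 0.036]
lid_rim [358. 206.] 0.69 [0.487 0.151 0.089]
case [330. 213.] 0.9 [0.613 0.162 0.138]
side [[0.745, 0.398, -0.536, 1.088], [0.667, -0.419, 0.616, -0.574], [0.02, -0.816, -0.578, 0.708], [0.0, 0.0, 0.0, 1.0]] 372.9200442494592 314.8040182677387 206.33473049600096
lid_hinge [278. 217.] 0.85 [ 0.504 -0.046  0.118]
lid_rim [279. 216.] 0.62 [ 0.511 -0.051  0.126]
case [304. 236.] 0.72 [ 0.613 -0.063  0.125]
wrist [[0.314, 0.913, 0.259, 0.137], [0.949, -0.302, -0.086, 0.666], [-0.001, 0.273, -0.962, 0.386], [0.0, 0.0, 0.0, 1.0]] 358.54029817803206 313.90570073059996 205.02822306356697
```

View pics/scene0.png

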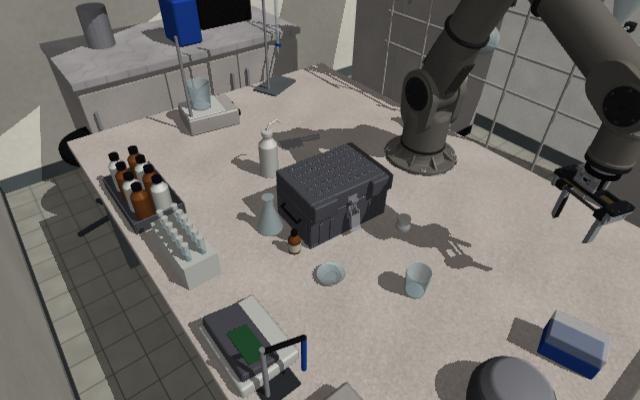

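View pics/side0.png

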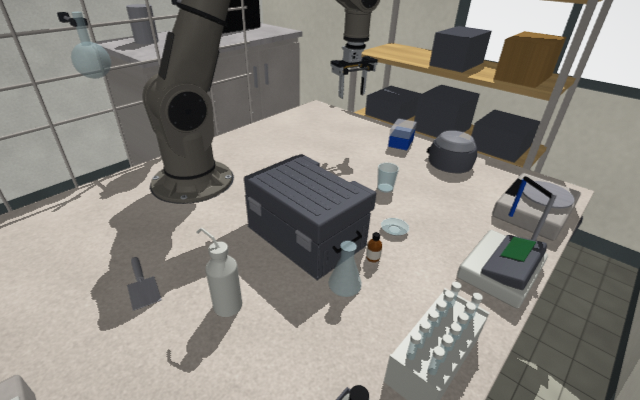

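View pics/wrist0.png

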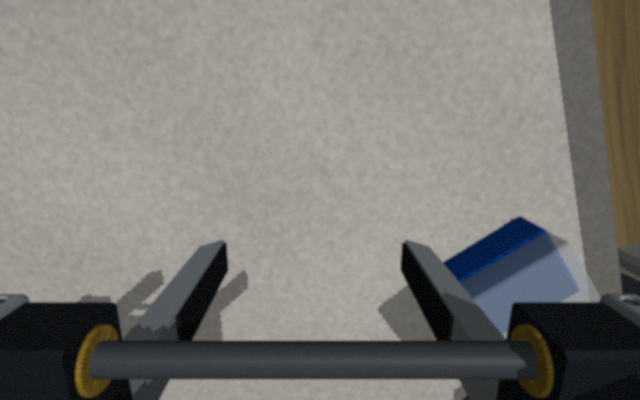

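```bash
cat > h.py <<'E'
from plant import *
import cv2,numpy as np
from scipy.spatial.transform import Rotation as R
def cloud(c):
    v,u=np.mgrid[0:400,0:640];z=c["depth"];T=c["world_from_camera"]
    P=np.stack([(u-c["cx"])/c["fx"]*z,(v-c["cy"])/c["fy"]*z,z],-1)@T[:3,:3].T+T[:3,3]
    P[z==0]=np.nan
    return P
def proj(c,p):
    T=np.linalg.inv(c["world_from_camera"]);q=np.asarray(p)@T[:3,:3].T+T[:3,3]
    return np.stack([q[...,0]/q[...,2]*c["fx"]+c["cx"],q[...,1]/q[...,2]*c["fy"]+c["cy"]],-1)
E
python3 - <<'E'
from h import *
A=[]
for n in ["scene","side"]:
    c=camera(n);P=cloud(c)
    r=outline_of("case",n)
    for d in r[:2]:print(n,d["confidence"],d["extent"])
    m=r[0]["pixels"];Q=P[m];Q=Q[~np.isnan(Q[:,0])]
    t=Q[(Q[:,2]>.172)&(Q[:,2]<.195)]
    print(len(Q),len(t),np.median(t,0))
    print(cv2.minAreaRect(t[:,:2].astype(np.float32)));A.append(t)
    np.save(n+"_case.npy",Q)
    for q in ["sample_jar","dish","dropper","flask","beaker","spatula","wash_bottle"]:
        for d in mark_of(q,n)[:1]:
            u,v=d["uv"];T=c["world_from_camera"];ray=T[:3,:3]@[(u-c["cx"])/c["fx"],(v-c["cy"])/c["fy"],1];s=-T[2,3]/ray[2]
            print(q,round(d["confidence"],2),np.round(T[:3,3]+s*ray,3))
    img=cv2.resize(c["img"][130:260,260:420] if n=="scene" else c["img"][130:290,230:390],None,fx=4,fy=4)[:,:,::-1]
    cv2.imwrite(f"pics/{n}z.png",img[:600])
t=np.concatenate(A);print(cv2.minAreaRect(t[:,:2].astype(np.float32)))
E
```

```text
scene 0.61 [278.6, 144.6, 110.4, 100.9]
scene 0.49 [281.3, 133.2, 38.7, 15.8]
7985 4052 [0.53142718 0.06894807 0.18219932]
((0.5131035447120667, 0.05997428670525551), (0.22113096714019775, 0.3013767600059509), 86.46749877929688)
sample_jar 0.56 [0.377 0.252 0.   ]
dish 0.78 [ 0.682  0.255 -0.   ]
dropper 0.77 [ 0.707  0.107 -0.   ]
flask 0.66 [ 0.716 -0.012  0.   ]
beaker 0.81 [0.527 0.439 0.   ]
spatula 0.58 [ 0.312 -0.374  0.   ]
wash_bottle 0.72 [ 0.552 -0.265  0.   ]
side 0.97 [242.6, 152.6, 133.0, 127.4]
10646 4889 [0.53947049 0.03564107 0.18006098]
((0.5148382782936096, 0.056204259395599365), (0.21911916136741638, 0.3022169768810272), 85.76201629638672)
sample_jar 0.36 [0.386 0.054 0.   ]
dish 0.59 [0.702 0.253 0.   ]
dropper 0.75 [ 0.714 -0.015  0.   ]
flask 0.59 [ 0.711 -0.027  0.   ]
beaker 0.75 [0.535 0.441 0.   ]
spatula 0.72 [ 0.329 -0.373  0.   ]
wash_bottle 0.64 [ 0.557 -0.269  0.   ]
((0.513994574546814, 0.05829552561044693), (0.22476598620414734, 0.3036908507347107), 86.35905456542969)
```

View pics/scenez.png

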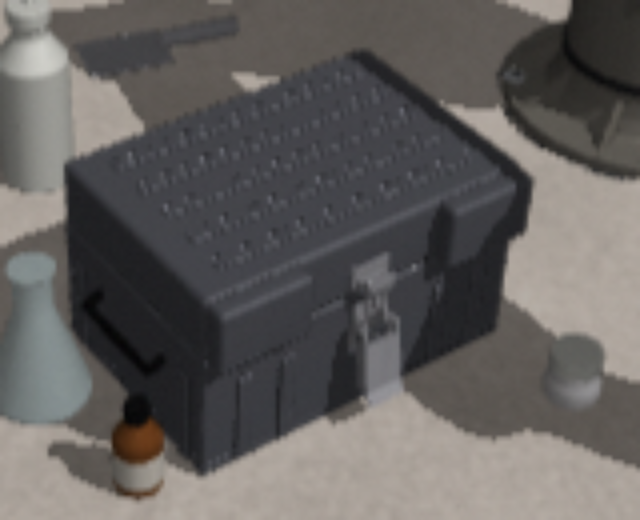

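```bash
python3 - <<'E'
from h import *
from scipy.optimize import least_squares
S=np.load("scene_case.npy");D=np.load("side_case.npy")
def tocase(P,p): 
    a=p[2];cx=np.array([np.cos(a),np.sin(a)]);cy=np.array([-np.sin(a),np.cos(a)])
    r=P[:,:2]-p[:2];return np.stack([r@cx,r@cy,P[:,2]],1)
p=np.array([.5134,.049,np.radians(-93.6)])
for it in range(4):
    def res(p,sel=None):
        out=[]
        for i,P in enumerate((S,D)):
            C=tocase(P,p);C0=tocase(P,p0)
            if i==0:
                m=(C0[:,2]>.01)&(C0[:,2]<.115)&(abs(C0[:,0]+.102)<.012)&(abs(C0[:,1])<.14)&(abs(C0[:,1])>.03)
                out.append(C[m,0]+.102)
                m=(C0[:,2]>.13)&(C0[:,2]<.17)&(abs(C0[:,0]+.118)<.008)&(abs(C0[:,1])<.14)&(abs(C0[:,1])>.07);out.append(C[m,0]+.118)
            else:
                m=(C0[:,2]>.01)&(C0[:,2]<.17)&(abs(C0[:,0]-.1)<.012)&(abs(C0[:,1])<.14);out.append((C[m,0]-.1))
            m=(C0[:,2]>.02)&(C0[:,2]<.17)&(abs(C0[:,1]-.15)<.01)&(abs(C0[:,0])<.09);out.append(C[m,1]-.15)
        if sel: print([(len(o),np.round(np.median(o)*1000,1)) for o in out])
        return np.concatenate(out)
    p0=p.copy();p=least_squares(res,p,loss="soft_l1",f_scale=.002).x
    print(p[:2],np.degrees(p[2]))
res(p,1);np.save("pose.npy",p)
a=p[2]
def W(x,y,z): return [p[0]+x*np.cos(a)-y*np.sin(a),p[1]+x*np.sin(a)+y*np.cos(a),z]
c=camera("scene")
img=cv2.resize(c["img"][130:260,260:420],None,fx=4,fy=4)[:,:,::-1].copy()
pts=[W(x,y,z) for x,y,z in [(-.1,-.15,0),(-.1,.15,0),(.1,.15,0),(-.115,0,.092),(-.121,.017,.050),(-.121,-.017,.05),(-.118,.065,.121),(-.118,.148,.121),(-.118,-.148,.121),(-.118,-.065,.121),(.1,.15,.181),(-.118,.15,.181),(-.118,-.15,.181)]]
for u,v in proj(c,pts):
    cv2.circle(img,(int((u-260+.5)*4),int((v-130+.5)*4)),4,(0,0,255),-1)
cv2.imwrite("pics/ov.png",img)
for q in ["lever","lever_grip","lid"]:
    for d in outline_of(q,"scene")[:3]: print(q,d["confidence"],d["extent"])
print(W(-.115,0,.092),W(-.121,0,.05),proj(c,[W(-.121,0,.05)]))
o=get_obs();print(R.from_rotvec(o["tool_rot"]).as_matrix().round(3))
E
```

```text
[0.51210587 0.04805996] -94.0770837257249
[0.51210862 0.04806076] -94.08429253057129
[0.51210864 0.0480609 ] -94.08441552379861
[0.51210864 0.0480609 ] -94.08441552379861
[(1143, np.float64(0.6)), (361, np.float64(-1.0)), (1029, np.float64(-2.2)), (3106, np.float64(-0.1)), (1767, np.float64(0.8))]
lever 0.57 [287.5, 225.3, 13.4, 26.8]
lever 0.55 [348.5, 212.0, 11.1, 20.2]
lever_grip 0.73 [348.2, 209.3, 14.3, 20.9]
lid 0.62 [275.0, 142.6, 117.9, 81.2]
lid 0.53 [286.8, 227.0, 13.5, 26.6]
[np.float64(0.5202996472727195), np.float64(0.16276882693095074), 0.092] [np.float64(0.5207270040969838), np.float64(0.16875358809116045), 0.05] [[353.1755923  222.78178804]]
[[-0.     0.314  0.95 ]
 [-0.     0.95  -0.314]
 [-1.    -0.    -0.   ]]
```

View pics/ov.png

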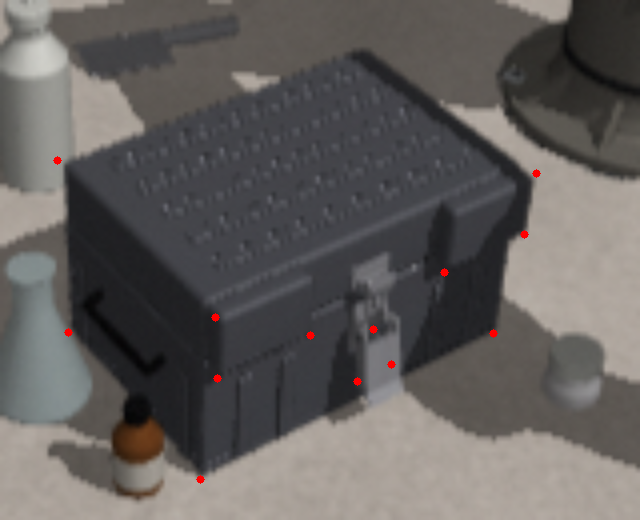

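```bash
cat >> h.py <<'E'
import json,os
p=np.load("pose.npy");a=p[2]
CX=np.array([np.cos(a),np.sin(a),0]);CY=np.array([-np.sin(a),np.cos(a),0]);CZ=np.array([0,0,1.])
def W(x,y,z): return np.array([p[0],p[1],0])+x*CX+y*CY+z*CZ   # m
def rot(lean,):   # deg lean back from vertical
    l=np.radians(lean);x=np.sin(l)*CX-np.cos(l)*CZ
    return np.stack([x,CY,np.cross(x,CY)],1)
def incase(P): r=np.asarray(P)-[p[0],p[1],0];return np.array([r@CX,r@CY,r@CZ])
def cur():
    o=get_obs();return np.array(o["tool_pos"]),R.from_rotvec(o["tool_rot"]).as_matrix()
def rows(poses,start=None,claw=None):
    """poses list of (pos,Rm); prints rows"""
    P,M=start if start else cur();out=[]
    for (q,N) in poses:
        d=M.T@(q-P);t=np.degrees(R.from_matrix(M.T@N).as_rotvec())
        r={k:round(float(v),4) for k,v in zip(["dx","dy","dz"],d) if abs(v)>=.0002}
        r.update({k:round(float(v),1) for k,v in zip(["ax","ay","az"],t) if abs(v)>.05})
        if claw is not None:r["claw"]=claw
        out.append(r)
        P=P+M@np.array([r.get("dx",0),r.get("dy",0),r.get("dz",0)])
        M=M@R.from_rotvec(np.radians([r.get("ax",0),r.get("ay",0),r.get("az",0)])).as_matrix()
    for i in range(0,len(out),8): print(json.dumps(out[i:i+8]))
    return P,M
def interp(A,B,n):
    from scipy.spatial.transform import Slerp
    s=Slerp([0,1],R.from_matrix([A[1],B[1]]))
    return [(A[0]+(B[0]-A[0])*t,s(t).as_matrix()) for t in np.linspace(0,1,n+1)[1:]]
def status():
    o=get_obs();M=R.from_rotvec(o["tool_rot"]).as_matrix();print("t",round(o["time_s"],2),"case mm",np.round(incase(o["tool_pos"])*1000,1),"x",np.round([M[:,0]@CX,M[:,0]@CY,M[:,0]@CZ],2),"y",np.round([M[:,1]@CX,M[:,1]@CY,M[:,1]@CZ],3),"F",np.round(o["contact_force"],1),"gap",round(o["finger_gap"],4),"q",np.round(o["q"],2))
E
python3 - <<'E'
from h import *
M=rot(40);t=W(-.121,0,.05)-M[:,0]*(.003+.11)
print(t,cur())
rows(interp(cur(),(t,M),16))
E
```

```text
[0.52590051 0.24120411 0.13656302] (array([0.2115525 , 0.64093709, 0.22744859]), array([[-5.42901365e-05,  3.13502713e-01,  9.49587303e-01],
       [-8.20483754e-05,  9.49587300e-01, -3.13502717e-01],
       [-9.99999995e-01, -9.49322008e-05, -2.58308358e-05]]))
[{"dx": 0.0057, "dy": -0.0176, "dz": 0.0265, "ax": 4.5, "ay": -2.1, "az": -1.6}, {"dx": 0.0071, "dy": -0.0152, "dz": 0.0275, "ax": 4.6, "ay": -2.1, "az": -1.7}, {"dx": 0.0086, "dy": -0.0128, "dz": 0.0284, "ax": 4.5, "ay": -2.2, "az": -1.6}, {"dx": 0.01, "dy": -0.0103, "dz": 0.0289, "ax": 4.5, "ay": -2.1, "az": -1.7}, {"dx": 0.0113, "dy": -0.0076, "dz": 0.0293, "ax": 4.6, "ay": -2.1, "az": -1.6}, {"dx": 0.0126, "dy": -0.005, "dz": 0.0293, "ax": 4.5, "ay": -2.1, "az": -1.7}, {"dx": 0.0138, "dy": -0.0023, "dz": 0.0291, "ax": 4.5, "ay": -2.1, "az": -1.6}, {"dx": 0.0148, "dy": 0.0004, "dz": 0.0287, "ax": 4.6, "ay": -2.2, "az": -1.7}]
[{"dx": 0.0159, "dy": 0.0031, "dz": 0.0279, "ax": 4.5, "ay": -2.1, "az": -1.6}, {"dx": 0.0168, "dy": 0.0057, "dz": 0.027, "ax": 4.5, "ay": -2.1, "az": -1.7}, {"dx": 0.0175, "dy": 0.0083, "dz": 0.0258, "ax": 4.6, "ay": -2.1, "az": -1.6}, {"dx": 0.0182, "dy": 0.0108, "dz": 0.0244, "ax": 4.5, "ay": -2.1, "az": -1.7}, {"dx": 0.0186, "dy": 0.0133, "dz": 0.0228, "ax": 4.5, "ay": -2.2, "az": -1.6}, {"dx": 0.0192, "dy": 0.0154, "dz": 0.0209, "ax": 4.6, "ay": -2.1, "az": -1.7}, {"dx": 0.0193, "dy": 0.0177, "dz": 0.0189, "ax": 4.5, "ay": -2.1, "az": -1.6}, {"dx": 0.0195, "dy": 0.0195, "dz": 0.0167, "ax": 4.5, "ay": -2.1, "az": -1.7}]
```

Request:
apply_moves:
  series:
    - {"dx": 0.006,"dy": -0.018,"dz": 0.026,"ax": 4.5,"ay": -2.1,"az": -1.6}
    - {"dx": 0.007,"dy": -0.015,"dz": 0.027,"ax": 4.5,"ay": -2.1,"az": -1.7}
    - {"dx": 0.009,"dy": -0.013,"dz": 0.028,"ax": 4.5,"ay": -2.1,"az": -1.6}
    - {"dx": 0.01,"dy": -0.01,"dz": 0.029,"ax": 4.5,"ay": -2.1,"az": -1.7}
    - {"dx": 0.011,"dy": -0.008,"dz": 0.029,"ax": 4.5,"ay": -2.1,"az": -1.6}
    - {"dx": 0.013,"dy": -0.005,"dz": 0.029,"ax": 4.5,"ay": -2.1,"az": -1.7}
    - {"dx": 0.014,"dy": -0.002,"dz": 0.029,"ax": 4.5,"ay": -2.1,"az": -1.6}
    - {"dx": 0.015,"dz": 0.029,"ax": 4.5,"ay": -2.1,"az": -1.7}

```text
invalid input at $.series[0]: expected keys dx, dy, dz, ax, ay, az, claw
```

Request:
apply_moves:
  series:
    - {"dx": 0.016,"dy": 0.003,"dz": 0.028,"ax": 4.5,"ay": -2.1,"az": -1.6}
    - {"dx": 0.017,"dy": 0.006,"dz": 0.027,"ax": 4.5,"ay": -2.1,"az": -1.7}
    - {"dx": 0.0175,"dy": 0.008,"dz": 0.026,"ax": 4.5,"ay": -2.1,"az": -1.6}
    - {"dx": 0.018,"dy": 0.011,"dz": 0.024,"ax": 4.5,"ay": -2.1,"az": -1.7}
    - {"dx": 0.0185,"dy": 0.013,"dz": 0.023,"ax": 4.5,"ay": -2.1,"az": -1.6}
    - {"dx": 0.019,"dy": 0.015,"dz": 0.021,"ax": 4.5,"ay": -2.1,"az": -1.7}
    - {"dx": 0.019,"dy": 0.018,"dz": 0.019,"ax": 4.5,"ay": -2.1,"az": -1.6}
    - {"dx": 0.0195,"dy": 0.0195,"dz": 0.017,"ax": 4.5,"ay": -2.1,"az": -1.7}

```text
invalid input at $.series[0]: expected keys dx, dy, dz, ax, ay, az, claw
```

```bash
python3 - <<'E'
from h import *
status()
c=camera("wrist");P=cloud(c);img=c["img"][:,:,::-1].copy()
for q in ["lever_pin","lever_grip","lid_rim"]:
    for d in mark_of(q,"wrist")[:2]:
        u,v=map(int,d["uv"]);print(q,d["uv"],d["confidence"],np.round(incase(P[v,u])*1000,1))
for d in outline_of("lever","wrist")[:2]:
    C=np.array([incase(x) for x in P[d["pixels"]]])*1000
    print(d["confidence"],d["extent"],np.nanpercentile(C,[2,50,98],axis=0).round(1).tolist())
for w in [W(-.115,0,.092),W(-.121,.017,.05),W(-.121,-.017,.05),W(-.118,.065,.121),W(-.118,-.065,.121)]:
    u,v=proj(c,w);cv2.circle(img,(int(u),int(v)),3,(0,0,255),-1)
cv2.imwrite("pics/w1.png",img)
s=camera("scene");cv2.imwrite("pics/s1.png",s["img"][:,:,::-1])
E
```

```text
t 2.0 case mm [-570.  -342.   227.4] x [ 0. -0. -1.] y [-0.97   0.245 -0.   ] F [-0.1  0.6 -0.1] gap 0.094 q [-1.4   0.43  0.07  1.61 -0.03  1.11 -0.07]
```

View pics/w1.png

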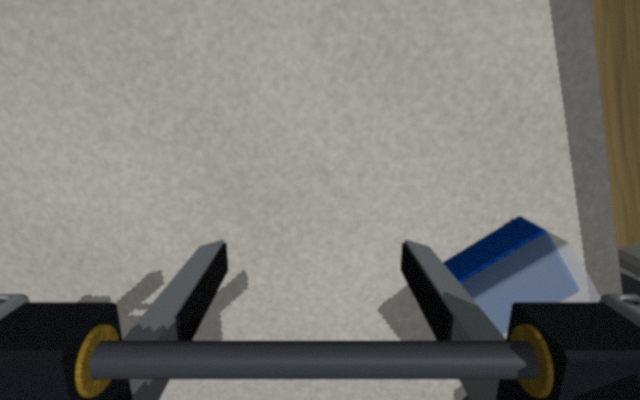

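View pics/s1.png

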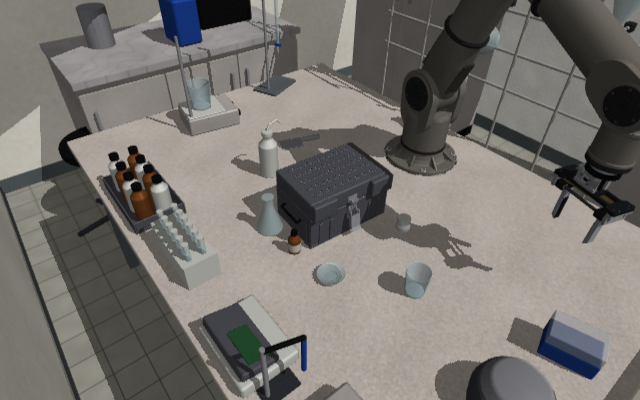

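Request:
apply_moves:
  series:
    - {"dx": 0.006,"dy": -0.018,"dz": 0.026,"ax": 4.5,"ay": -2.1,"az": -1.6,"claw": 0.094}
    - {"dx": 0.007,"dy": -0.015,"dz": 0.027,"ax": 4.5,"ay": -2.1,"az": -1.7,"claw": 0.094}
    - {"dx": 0.009,"dy": -0.013,"dz": 0.028,"ax": 4.5,"ay": -2.1,"az": -1.6,"claw": 0.094}
    - {"dx": 0.01,"dy": -0.01,"dz": 0.029,"ax": 4.5,"ay": -2.1,"az": -1.7,"claw": 0.094}
    - {"dx": 0.011,"dy": -0.008,"dz": 0.029,"ax": 4.5,"ay": -2.1,"az": -1.6,"claw": 0.094}
    - {"dx": 0.013,"dy": -0.005,"dz": 0.029,"ax": 4.5,"ay": -2.1,"az": -1.7,"claw": 0.094}
    - {"dx": 0.014,"dy": -0.002,"dz": 0.029,"ax": 4.5,"ay": -2.1,"az": -1.6,"claw": 0.094}
    - {"dx": 0.015,"dy": 0,"dz": 0.029,"ax": 4.5,"ay": -2.1,"az": -1.7,"claw": 0.094}

```text
time_s: 3.3
tool_pos: [0.3678, 0.4408, 0.1805]
tool_rot: [0.5, 1.177, -0.923]
contact_force: [-0.1, -0.3, -0.3]
finger_gap: 0.0939
```

Request:
apply_moves:
  series:
    - {"dx": 0.016,"dy": 0.003,"dz": 0.028,"ax": 4.5,"ay": -2.1,"az": -1.6,"claw": 0.094}
    - {"dx": 0.017,"dy": 0.006,"dz": 0.027,"ax": 4.5,"ay": -2.1,"az": -1.7,"claw": 0.094}
    - {"dx": 0.0175,"dy": 0.008,"dz": 0.026,"ax": 4.5,"ay": -2.1,"az": -1.6,"claw": 0.094}
    - {"dx": 0.018,"dy": 0.011,"dz": 0.024,"ax": 4.5,"ay": -2.1,"az": -1.7,"claw": 0.094}
    - {"dx": 0.0185,"dy": 0.013,"dz": 0.023,"ax": 4.5,"ay": -2.1,"az": -1.6,"claw": 0.094}
    - {"dx": 0.019,"dy": 0.015,"dz": 0.021,"ax": 4.5,"ay": -2.1,"az": -1.7,"claw": 0.094}
    - {"dx": 0.019,"dy": 0.018,"dz": 0.019,"ax": 4.5,"ay": -2.1,"az": -1.6,"claw": 0.094}
    - {"dx": 0.0195,"dy": 0.0195,"dz": 0.017,"ax": 4.5,"ay": -2.1,"az": -1.7,"claw": 0.094}

```text
time_s: 4.3
tool_pos: [0.5264, 0.2408, 0.1343]
tool_rot: [0.708, 0.668, -1.526]
contact_force: [-1.0, -0.4, -0.0]
finger_gap: 0.0939
```

```bash
sed -i 's/ if abs(v)>=.0002}/}/; s/ if abs(v)>.05}/}/; s/if claw is not None:r\["claw"\]=claw/r["claw"]=.094 if claw is None else claw/' h.py; python3 - <<'E'
from h import *
status()
c=camera("wrist");P=cloud(c);img=c["img"][:,:,::-1].copy()
for q in ["lever_pin","lever_grip"]:
    for d in mark_of(q,"wrist")[:1]:
        u,v=map(int,d["uv"]);print(q,d["uv"],d["confidence"],np.round(incase(P[v,u])*1000,1))
for d in outline_of("lever","wrist")[:1]:
    C=np.array([incase(x) for x in P[d["pixels"]]])*1000
    print(d["confidence"],d["extent"],np.nanpercentile(C,[2,50,98],axis=0).round(1).tolist())
for w in [W(-.115,0,.092),W(-.121,.017,.05),W(-.121,-.017,.05),W(-.118,.065,.121),W(-.118,-.065,.121)]:
    u,v=proj(c,w);cv2.circle(img,(int(u),int(v)),3,(0,0,255),-1)
cv2.imwrite("pics/w2.png",img)
E
```

```text
t 4.3 case mm [-193.2    0.5  134.3] x [ 0.64 -0.   -0.77] y [-0.003  1.    -0.004] F [-1.  -0.4 -0. ] gap 0.0939 q [-1.17  0.73  0.57  1.66  0.14  1.32 -0.78]
lever_pin [314.9, 263.1] 0.96 [-117.7    1.4   94.3]
lever_grip [314.8, 229.8] 0.67 [-125.     1.3   70.2]
0.59 [289.4, 178.6, 46.1, 142.9] [[-135.9, -15.6, 35.9], [-126.4, 0.6, 70.3], [-112.5, 17.1, 128.9]]
```

View pics/w2.png

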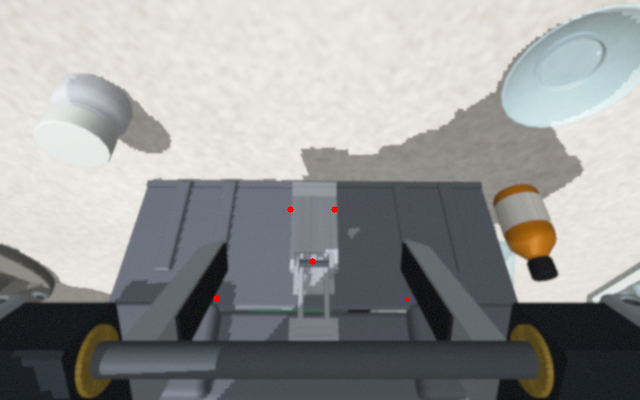

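```bash
python3 - <<'E'
from h import *
M=rot(40);t=W(-.121,.0015,.05)-M[:,0]*(.003)
rows(interp(cur(),(t,M),7))
E
```

```text
[{"dx": 0.0155, "dy": 0.0003, "dz": 0.0003, "ax": 0.1, "ay": -0.0, "az": 0.0, "claw": 0.094}, {"dx": 0.0154, "dy": 0.0002, "dz": 0.0002, "ax": 0.0, "ay": -0.0, "az": 0.0, "claw": 0.094}, {"dx": 0.0155, "dy": 0.0003, "dz": 0.0003, "ax": 0.1, "ay": -0.0, "az": 0.0, "claw": 0.094}, {"dx": 0.0155, "dy": 0.0002, "dz": 0.0002, "ax": 0.1, "ay": -0.1, "az": 0.0, "claw": 0.094}, {"dx": 0.0155, "dy": 0.0003, "dz": 0.0002, "ax": 0.0, "ay": 0.0, "az": 0.1, "claw": 0.094}, {"dx": 0.0154, "dy": 0.0002, "dz": 0.0003, "ax": 0.1, "ay": 0.0, "az": -0.0, "claw": 0.094}, {"dx": 0.0155, "dy": 0.0002, "dz": 0.0002, "ax": 0.1, "ay": -0.0, "az": -0.0, "claw": 0.094}]
```

Request:
apply_moves:
  series:
    - {"dx": 0.0155,"dy": 0.0003,"dz": 0.0003,"ax": 0.1,"ay": 0,"az": 0,"claw": 0.094}
    - {"dx": 0.0155,"dy": 0.0003,"dz": 0.0003,"ax": 0.1,"ay": 0,"az": 0,"claw": 0.094}
    - {"dx": 0.0155,"dy": 0.0003,"dz": 0.0003,"ax": 0,"ay": 0,"az": 0,"claw": 0.094}
    - {"dx": 0.0155,"dy": 0.0002,"dz": 0.0002,"ax": 0.1,"ay": 0,"az": 0,"claw": 0.094}
    - {"dx": 0.0155,"dy": 0.0002,"dz": 0.0002,"ax": 0,"ay": 0,"az": 0,"claw": 0.094}
    - {"dx": 0.0155,"dy": 0.0002,"dz": 0.0002,"ax": 0.1,"ay": 0,"az": 0,"claw": 0.094}
    - {"dx": 0.0155,"dy": 0.0002,"dz": 0.0002,"ax": 0,"ay": 0,"az": 0,"claw": 0.094}
    - {"dx": 0,"dy": 0,"dz": 0,"ax": 0,"ay": 0,"az": 0,"claw": 0.06}

```text
time_s: 5.5
tool_pos: [0.5215, 0.1707, 0.0518]
tool_rot: [0.711, 0.667, -1.526]
contact_force: [-0.2, 0.3, 0.0]
finger_gap: 0.0869
```

```bash
python3 - <<'E'
from h import *
status()
c=camera("wrist");cv2.imwrite("pics/w3.png",c["img"][:,:,::-1])
E
```

```text
t 5.5 case mm [-123.     0.6   51.8] x [ 0.64 -0.   -0.77] y [-0.001  1.    -0.003] F [-0.2  0.3  0. ] gap 0.0869 q [-1.12  0.79  0.55  1.8   0.15  1.1  -0.78]
```

View pics/w3.png

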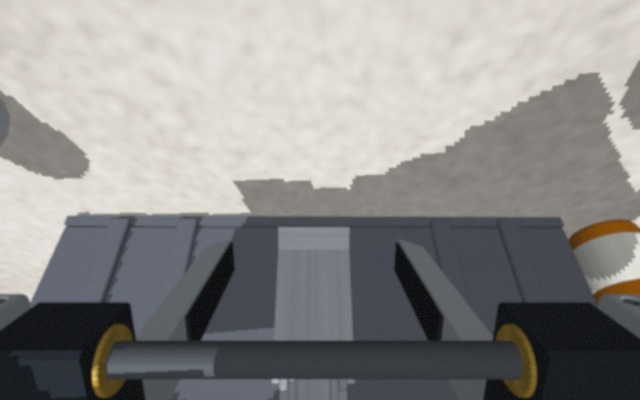

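Request:
apply_moves:
  series:
    - {"dx": 0,"dy": 0,"dz": 0,"ax": 0,"ay": 0,"az": 0,"claw": 0.02}
    - {"dx": 0,"dy": 0,"dz": 0,"ax": 0,"ay": 0,"az": 0,"claw": 0.02}
    - {"dx": 0,"dy": 0,"dz": 0,"ax": 0,"ay": 0,"az": 0,"claw": 0.02}
    - {"dx": 0,"dy": 0,"dz": 0,"ax": 0,"ay": 0,"az": 0,"claw": 0.02}
    - {"dx": 0,"dy": 0,"dz": 0,"ax": 0,"ay": 0,"az": 0,"claw": 0.02}
    - {"dx": 0,"dy": 0,"dz": 0,"ax": 0,"ay": 0,"az": 0,"claw": 0.02}

```text
time_s: 6.3
tool_pos: [0.5214, 0.1718, 0.0525]
tool_rot: [0.712, 0.668, -1.525]
contact_force: [-4.7, 0.6, 1.6]
finger_gap: 0.0335
```

```bash
python3 - <<'E'
from h import *
status()
P,M=cur()
# grasp point actual & arc about pin
g=incase(P+M[:,0]*.003); pin=np.array([-.115,g[1],.092]); r=g-pin; print(g,np.linalg.norm(r))
def arc(th):
    c,s=np.cos(th),np.sin(th) # rotate free end out (-x) and up
    rr=np.array([r[0]*c+r[2]*s,0,-r[0]*s+r[2]*c]); return rr
print(arc(.5)+pin,arc(2.3)+pin)
ths=np.concatenate([np.linspace(0,.5,9)[1:],np.linspace(.5,2.36,21)[1:]])
rows([(W(*(pin+arc(t)))-M[:,0]*.003,M) for t in ths],claw=.02)
E
```

```text
t 6.3 case mm [-124.1    0.5   52.5] x [ 0.64 -0.   -0.77] y [-0.002  1.    -0.003] F [-4.7  0.6  1.6] gap 0.0335 q [-1.12  0.79  0.55  1.8   0.15  1.1  -0.78]
[-0.12215438  0.00048606  0.05015402] 0.04245316629023667
[-0.14134059  0.00048606  0.05870669] [-0.14143797  0.00048606  0.12521603]
[{"dx": -0.0021, "dy": 0.0, "dz": -0.0017, "ax": 0.0, "ay": 0.0, "az": 0.0, "claw": 0.02}, {"dx": -0.0021, "dy": 0.0, "dz": -0.0015, "ax": 0.0, "ay": 0.0, "az": 0.0, "claw": 0.02}, {"dx": -0.0023, "dy": 0.0, "dz": -0.0014, "ax": 0.0, "ay": 0.0, "az": 0.0, "claw": 0.02}, {"dx": -0.0023, "dy": 0.0, "dz": -0.0012, "ax": 0.0, "ay": 0.0, "az": 0.0, "claw": 0.02}, {"dx": -0.0025, "dy": 0.0, "dz": -0.0011, "ax": 0.0, "ay": 0.0, "az": 0.0, "claw": 0.02}, {"dx": -0.0024, "dy": 0.0, "dz": -0.001, "ax": 0.0, "ay": 0.0, "az": 0.0, "claw": 0.02}, {"dx": -0.0026, "dy": 0.0, "dz": -0.0007, "ax": 0.0, "ay": 0.0, "az": 0.0, "claw": 0.02}, {"dx": -0.0026, "dy": 0.0, "dz": -0.0007, "ax": 0.0, "ay": 0.0, "az": 0.0, "claw": 0.02}]
[{"dx": -0.0039, "dy": 0.0, "dz": -0.0006, "ax": 0.0, "ay": 0.0, "az": 0.0, "claw": 0.
[... 1010 characters left out ...]
"dy": 0.0, "dz": 0.0032, "ax": 0.0, "ay": 0.0, "az": 0.0, "claw": 0.02}, {"dx": -0.002, "dy": 0.0, "dz": 0.0035, "ax": 0.0, "ay": 0.0, "az": 0.0, "claw": 0.02}, {"dx": -0.0016, "dy": 0.0, "dz": 0.0036, "ax": 0.0, "ay": 0.0, "az": 0.0, "claw": 0.02}, {"dx": -0.0013, "dy": -0.0, "dz": 0.0037, "ax": 0.0, "ay": 0.0, "az": 0.0, "claw": 0.02}]
[{"dx": -0.001, "dy": -0.0, "dz": 0.0038, "ax": 0.0, "ay": 0.0, "az": 0.0, "claw": 0.02}, {"dx": -0.0006, "dy": -0.0, "dz": 0.0039, "ax": 0.0, "ay": 0.0, "az": 0.0, "claw": 0.02}, {"dx": -0.0002, "dy": -0.0, "dz": 0.004, "ax": 0.0, "ay": 0.0, "az": 0.0, "claw": 0.02}, {"dx": 0.0001, "dy": -0.0001, "dz": 0.0039, "ax": 0.0, "ay": 0.0, "az": 0.0, "claw": 0.02}]
```

Request:
apply_moves:
  series:
    - {"dx": -0.0021,"dy": 0,"dz": -0.0017,"ax": 0,"ay": 0,"az": 0,"claw": 0.02}
    - {"dx": -0.0021,"dy": 0,"dz": -0.0015,"ax": 0,"ay": 0,"az": 0,"claw": 0.02}
    - {"dx": -0.0023,"dy": 0,"dz": -0.0014,"ax": 0,"ay": 0,"az": 0,"claw": 0.02}
    - {"dx": -0.0023,"dy": 0,"dz": -0.0012,"ax": 0,"ay": 0,"az": 0,"claw": 0.02}
    - {"dx": -0.0025,"dy": 0,"dz": -0.0011,"ax": 0,"ay": 0,"az": 0,"claw": 0.02}
    - {"dx": -0.0024,"dy": 0,"dz": -0.001,"ax": 0,"ay": 0,"az": 0,"claw": 0.02}
    - {"dx": -0.0026,"dy": 0,"dz": -0.0007,"ax": 0,"ay": 0,"az": 0,"claw": 0.02}
    - {"dx": -0.0026,"dy": 0,"dz": -0.0007,"ax": 0,"ay": 0,"az": 0,"claw": 0.02}

```text
time_s: 7.3
tool_pos: [0.5227, 0.1899, 0.0609]
tool_rot: [0.711, 0.667, -1.526]
contact_force: [-2.5, -5.6, -3.8]
finger_gap: 0.0337
```

```bash
python3 - <<'E'
from h import *
status()
P,M=cur();print(incase(P+M[:,0]*.003))
s=camera("scene");cv2.imwrite("pics/s3.png",cv2.resize(s["img"][130:260,260:420],None,fx=4,fy=4)[:,:,::-1])
E
```

```text
t 7.3 case mm [-142.2    0.5   60.9] x [ 0.64 -0.   -0.77] y [-0.001  1.    -0.003] F [-2.5 -5.6 -3.8] gap 0.0337 q [-1.13  0.79  0.55  1.77  0.14  1.14 -0.79]
[-0.14027092  0.00046631  0.05856348]
```

View pics/s3.png

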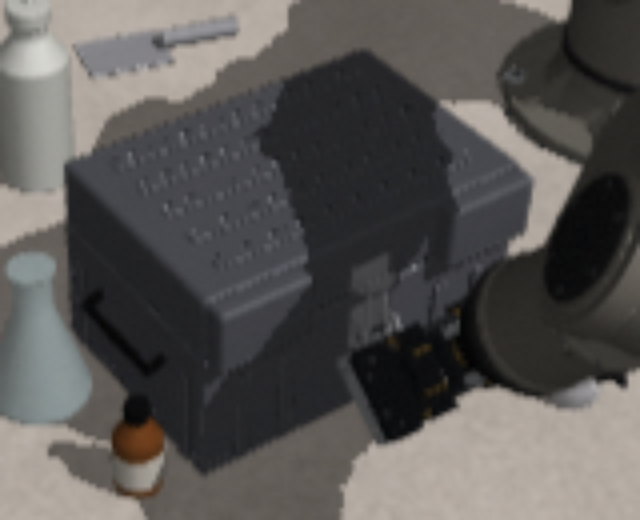

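Request:
apply_moves:
  series:
    - {"dx": -0.0039,"dy": 0,"dz": -0.0006,"ax": 0,"ay": 0,"az": 0,"claw": 0.02}
    - {"dx": -0.0039,"dy": 0,"dz": -0.0003,"ax": 0,"ay": 0,"az": 0,"claw": 0.02}
    - {"dx": -0.0039,"dy": 0,"dz": 0.0001,"ax": 0,"ay": 0,"az": 0,"claw": 0.02}
    - {"dx": -0.004,"dy": 0,"dz": 0.0005,"ax": 0,"ay": 0,"az": 0,"claw": 0.02}
    - {"dx": -0.0038,"dy": 0,"dz": 0.0008,"ax": 0,"ay": 0,"az": 0,"claw": 0.02}
    - {"dx": -0.0038,"dy": 0,"dz": 0.0012,"ax": 0,"ay": 0,"az": 0,"claw": 0.02}
    - {"dx": -0.0036,"dy": 0,"dz": 0.0016,"ax": 0,"ay": 0,"az": 0,"claw": 0.02}
    - {"dx": -0.0035,"dy": 0,"dz": 0.0018,"ax": 0,"ay": 0,"az": 0,"claw": 0.02}

```text
time_s: 8.35
tool_pos: [0.5239, 0.2063, 0.0876]
tool_rot: [0.712, 0.668, -1.525]
contact_force: [-4.4, -3.0, -5.8]
finger_gap: 0.0335
```

Request:
apply_moves:
  series:
    - {"dx": -0.0033,"dy": 0,"dz": 0.0022,"ax": 0,"ay": 0,"az": 0,"claw": 0.02}
    - {"dx": -0.0031,"dy": 0,"dz": 0.0025,"ax": 0,"ay": 0,"az": 0,"claw": 0.02}
    - {"dx": -0.0028,"dy": 0,"dz": 0.0027,"ax": 0,"ay": 0,"az": 0,"claw": 0.02}
    - {"dx": -0.0026,"dy": 0,"dz": 0.003,"ax": 0,"ay": 0,"az": 0,"claw": 0.02}
    - {"dx": -0.0022,"dy": 0,"dz": 0.0032,"ax": 0,"ay": 0,"az": 0,"claw": 0.02}
    - {"dx": -0.002,"dy": 0,"dz": 0.0035,"ax": 0,"ay": 0,"az": 0,"claw": 0.02}
    - {"dx": -0.0016,"dy": 0,"dz": 0.0036,"ax": 0,"ay": 0,"az": 0,"claw": 0.02}
    - {"dx": -0.0013,"dy": 0,"dz": 0.0037,"ax": 0,"ay": 0,"az": 0,"claw": 0.02}

```text
time_s: 9.35
tool_pos: [0.5235, 0.2006, 0.1174]
tool_rot: [0.713, 0.669, -1.524]
contact_force: [-5.7, 1.3, -11.1]
finger_gap: 0.0335
```

```bash
python3 - <<'E'
from h import *
status()
P,M=cur();print(incase(P+M[:,0]*.003))
c=camera("wrist");cv2.imwrite("pics/w4.png",c["img"][:,:,::-1])
E
```

```text
t 9.35 case mm [-152.9    0.5  117.4] x [ 0.64 -0.   -0.77] y [-0.003  1.    -0.003] F [ -5.7   1.3 -11.1] gap 0.0335 q [-1.15  0.72  0.58  1.74  0.16  1.24 -0.77]
[-0.15102159  0.00049419  0.11510885]
```

View pics/w4.png

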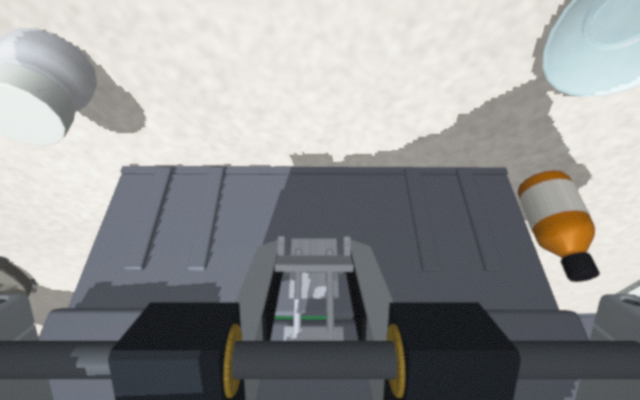

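Request:
apply_moves:
  series:
    - {"dx": -0.001,"dy": 0,"dz": 0.0038,"ax": 0,"ay": 0,"az": 0,"claw": 0.02}
    - {"dx": -0.0006,"dy": 0,"dz": 0.0039,"ax": 0,"ay": 0,"az": 0,"claw": 0.02}
    - {"dx": -0.0002,"dy": 0,"dz": 0.004,"ax": 0,"ay": 0,"az": 0,"claw": 0.02}
    - {"dx": 0,"dy": 0,"dz": 0.003,"ax": 0,"ay": 0,"az": 0,"claw": 0.02}

```text
time_s: 9.9
tool_pos: [0.5229, 0.1919, 0.1283]
tool_rot: [0.714, 0.671, -1.522]
contact_force: [-6.6, 9.9, -5.7]
finger_gap: 0.0333
```

```bash
python3 - <<'E'
from h import *
status()
P,M=cur();print(incase(P+M[:,0]*.003))
c=camera("wrist");cv2.imwrite("pics/w5.png",c["img"][:,:,::-1])
s=camera("scene");cv2.imwrite("pics/s5.png",cv2.resize(s["img"][130:260,260:420],None,fx=4,fy=4)[:,:,::-1])
E
```

```text
t 9.9 case mm [-144.3    0.6  128.3] x [ 0.64  0.   -0.77] y [-0.004  1.    -0.002] F [-6.6  9.9 -5.7] gap 0.0333 q [-1.15  0.7   0.58  1.75  0.17  1.24 -0.76]
[-0.14234329  0.00056405  0.12602263]
```

View pics/w5.png

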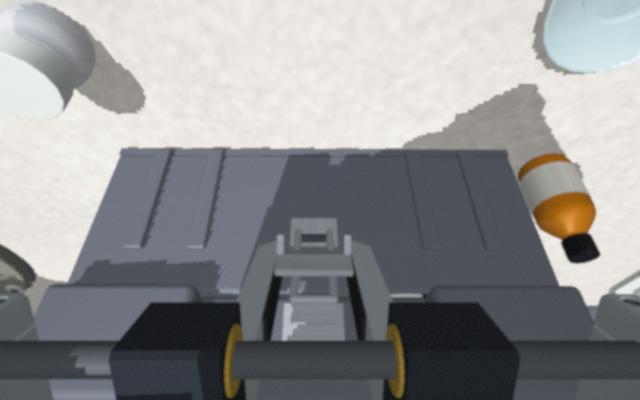

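View pics/s5.png

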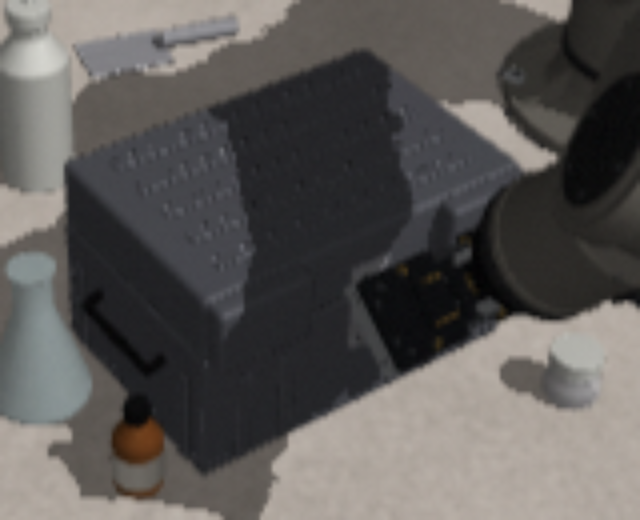

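Request:
apply_moves:
  series:
    - {"dx": 0,"dy": 0,"dz": 0,"ax": 0,"ay": 0,"az": 0,"claw": 0.06}
    - {"dx": 0,"dy": 0,"dz": 0,"ax": 0,"ay": 0,"az": 0,"claw": 0.06}
    - {"dx": 0,"dy": 0,"dz": 0,"ax": 0,"ay": 0,"az": 0,"claw": 0.06}
    - {"dx": 0,"dy": 0,"dz": 0,"ax": 0,"ay": 0,"az": 0,"claw": 0.06}
    - {"dx": -0.01,"dy": 0,"dz": 0,"ax": 0,"ay": 0,"az": 0,"claw": 0.06}
    - {"dx": -0.02,"dy": 0,"dz": 0,"ax": 0,"ay": 0,"az": 0,"claw": 0.06}
    - {"dx": -0.03,"dy": 0,"dz": 0,"ax": 0,"ay": 0,"az": 0,"claw": 0.06}
    - {"dx": -0.03,"dy": 0,"dz": 0,"ax": 0,"ay": 0,"az": 0,"claw": 0.06}

```text
time_s: 11.0
tool_pos: [0.5274, 0.2481, 0.199]
tool_rot: [0.713, 0.668, -1.524]
contact_force: [0.5, 0.3, -0.7]
finger_gap: 0.0597
```

```bash
cat >> h.py <<'E'
L=np.radians(45);d2=np.array([np.sin(L),-np.cos(L)]);n2=np.array([np.cos(L),np.sin(L)]);H=np.array([.1,.121])
def tip(th,s,hw=.008):
    if th<L: T=H+.218*np.array([-np.cos(th),np.sin(th)])+s*d2-hw*n2
    else: T=H+(.218-s)*np.array([-np.cos(th),np.sin(th)])-hw*n2
    return T
def tcp(T,y): c=T-.022*d2;return W(c[0],y,c[1])
E
python3 - <<'E'
from h import *
status()
c=camera("wrist");cv2.imwrite("pics/w6.png",c["img"][:,:,::-1])
M=rot(45);T=tip(0,.011)-n2*.004
A=cur();B=(tcp(T-.07*d2,.105),M);C=(tcp(T,.105),M)
e=rows(interp(A,B,8),claw=0)
rows(interp(B,C,6),start=e,claw=0)
E
```

```text
t 11.0 case mm [-200.7    1.   199. ] x [ 0.64  0.   -0.77] y [-0.002  1.    -0.002] F [ 0.5  0.3 -0.7] gap 0.0597 q [-1.19  0.66  0.59  1.62  0.17  1.42 -0.75]
[{"dx": 0.0047, "dy": 0.0129, "dz": -0.0005, "ax": 0.0, "ay": -0.7, "az": -0.0, "claw": 0}, {"dx": 0.0047, "dy": 0.0129, "dz": -0.0006, "ax": 0.0, "ay": -0.6, "az": -0.1, "claw": 0}, {"dx": 0.0046, "dy": 0.0129, "dz": -0.0007, "ax": 0.1, "ay": -0.7, "az": 0.0, "claw": 0}, {"dx": 0.0046, "dy": 0.0129, "dz": -0.0007, "ax": -0.0, "ay": -0.7, "az": -0.0, "claw": 0}, {"dx": 0.0047, "dy": 0.0129, "dz": -0.0008, "ax": 0.0, "ay": -0.7, "az": -0.0, "claw": 0}, {"dx": 0.0046, "dy": 0.013, "dz": -0.0008, "ax": 0.0, "ay": -0.6, "az": -0.1, "claw": 0}, {"dx": 0.0046, "dy": 0.0129, "dz": -0.0009, "ax": 0.1, "ay": -0.7, "az": 0.0, "claw": 0}, {"dx": 0.0045, "dy": 0.0129, "dz": -0.0009, "ax": -0.0, "ay": -0.7, "az": -0.0, "claw": 0}]
[{"dx": 0.0117, "dy": -0.0, "dz": -0.0, "ax": -0.0, "ay": 0.0, "az": -0.0, "claw": 0}, {"dx": 0.0117, "dy": -0.0, "dz": -0.0, "ax": -0.0, "ay": 0.0, "az": -0.0, "claw": 0}, {"dx": 0.0116, "dy": -0.0, "dz": -0.0, "ax": -0.0, "ay": 0.0, "az": -0.0, "claw": 0}, {"dx": 0.0117, "dy": -0.0, "dz": -0.0001, "ax": -0.0, "ay": 0.0, "az": -0.0, "claw": 0}, {"dx": 0.0117, "dy": -0.0, "dz": 0.0, "ax": -0.0, "ay": 0.0, "az": -0.0, "claw": 0}, {"dx": 0.0116, "dy": -0.0, "dz": 0.0, "ax": -0.0, "ay": 0.0, "az": -0.0, "claw": 0}]
```

View pics/w6.png

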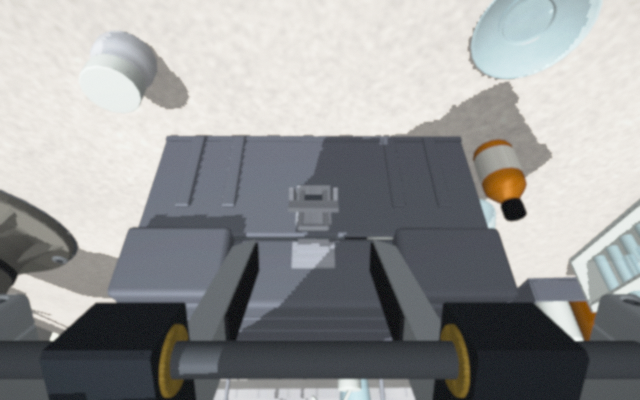

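Request:
apply_moves:
  series:
    - {"dx": 0.005,"dy": 0.013,"dz": 0,"ax": 0,"ay": -0.7,"az": 0,"claw": 0}
    - {"dx": 0.005,"dy": 0.013,"dz": -0.001,"ax": 0,"ay": -0.6,"az": 0,"claw": 0}
    - {"dx": 0.0045,"dy": 0.013,"dz": -0.001,"ax": 0,"ay": -0.7,"az": 0,"claw": 0}
    - {"dx": 0.0045,"dy": 0.013,"dz": 0,"ax": 0,"ay": -0.7,"az": 0,"claw": 0}
    - {"dx": 0.0045,"dy": 0.013,"dz": -0.001,"ax": 0,"ay": -0.7,"az": 0,"claw": 0}
    - {"dx": 0.0045,"dy": 0.013,"dz": -0.001,"ax": 0,"ay": -0.6,"az": -0.1,"claw": 0}
    - {"dx": 0.0045,"dy": 0.013,"dz": -0.001,"ax": 0,"ay": -0.7,"az": 0,"claw": 0}
    - {"dx": 0.0045,"dy": 0.013,"dz": -0.001,"ax": 0,"ay": -0.7,"az": 0,"claw": 0}

```text
time_s: 12.05
tool_pos: [0.6305, 0.2194, 0.1657]
tool_rot: [0.635, 0.597, -1.55]
contact_force: [0.5, -1.1, 1.0]
finger_gap: 0.0003
```

Request:
apply_moves:
  series:
    - {"dx": 0.01,"dy": 0,"dz": 0,"ax": 0,"ay": 0,"az": 0,"claw": 0}
    - {"dx": 0.01,"dy": 0,"dz": 0,"ax": 0,"ay": 0,"az": 0,"claw": 0}
    - {"dx": 0.01,"dy": 0,"dz": 0,"ax": 0,"ay": 0,"az": 0,"claw": 0}

```text
time_s: 12.42
tool_pos: [0.6277, 0.1979, 0.1445]
tool_rot: [0.636, 0.598, -1.55]
contact_force: [0.3, 0.9, -0.7]
finger_gap: 0.0003
```

```bash
python3 - <<'E'
from h import *
status()
c=camera("wrist");img=c["img"][:,:,::-1].copy()
P,M=cur()
for w in [W(-.118,.065,.121),W(-.118,.148,.121),P+M[:,0]*.022,P+M[:,0]*.022+M[:,2]*.008]:
    u,v=proj(c,w);cv2.circle(img,(int(u),int(v)),3,(0,0,255),-1)
cv2.imwrite("pics/w7.png",img)
M=rot(45);T=tip(0,.011)-n2*.004
rows(interp(cur(),(tcp(T,.105),M),5),claw=0)
s=camera("scene");cv2.imwrite("pics/s7.png",cv2.resize(s["img"][130:260,260:420],None,fx=4,fy=4)[:,:,::-1])
E
```

```text
t 12.43 case mm [-157.7  104.6  144.5] x [ 0.71 -0.   -0.7 ] y [-0.001  1.    -0.003] F [ 0.3  0.9 -0.7] gap 0.0003 q [-1.04  0.86  0.6   1.48  0.2   1.39 -0.66]
[{"dx": 0.0065, "dy": 0.0001, "dz": -0.0002, "ax": 0.0, "ay": 0.0, "az": 0.0, "claw": 0}, {"dx": 0.0065, "dy": 0.0002, "dz": -0.0002, "ax": 0.1, "ay": 0.1, "az": 0.1, "claw": 0}, {"dx": 0.0064, "dy": 0.0001, "dz": -0.0002, "ax": 0.0, "ay": 0.0, "az": -0.0, "claw": 0}, {"dx": 0.0065, "dy": 0.0001, "dz": -0.0002, "ax": 0.0, "ay": 0.1, "az": 0.0, "claw": 0}, {"dx": 0.0065, "dy": 0.0002, "dz": -0.0002, "ax": 0.1, "ay": 0.0, "az": 0.1, "claw": 0}]
```

View pics/w7.png

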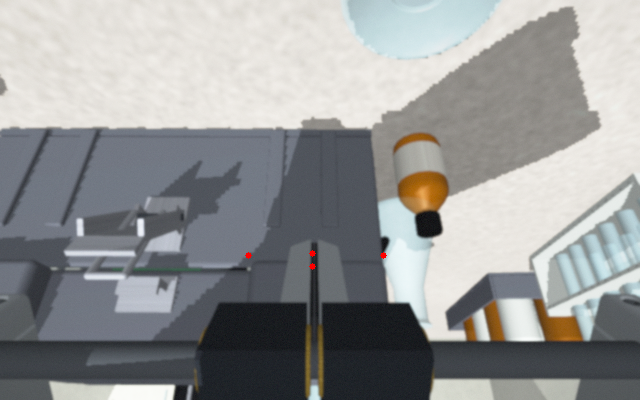

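View pics/s7.png

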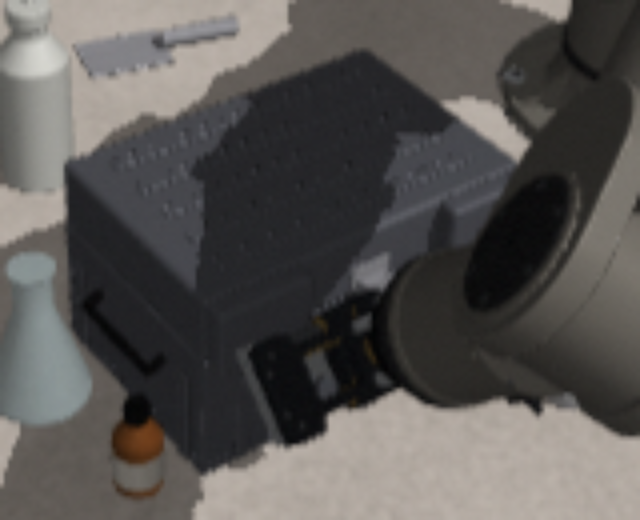

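Request:
apply_moves:
  series:
    - {"dx": 0.007,"dy": 0,"dz": 0,"ax": 0,"ay": 0,"az": 0,"claw": 0}
    - {"dx": 0.007,"dy": 0,"dz": 0,"ax": 0,"ay": 0,"az": 0,"claw": 0}
    - {"dx": 0.007,"dy": 0,"dz": 0,"ax": 0,"ay": 0,"az": 0,"claw": 0}
    - {"dx": 0.007,"dy": 0,"dz": 0,"ax": 0,"ay": 0,"az": 0,"claw": 0}
    - {"dx": 0.0065,"dy": 0,"dz": 0,"ax": 0,"ay": 0,"az": 0,"claw": 0}

```text
time_s: 13.15
tool_pos: [0.6263, 0.1736, 0.1203]
tool_rot: [0.636, 0.597, -1.55]
contact_force: [0.2, 0.5, 0.4]
finger_gap: 0.0001
```

```bash
python3 - <<'E'
from h import *
status()
c=camera("wrist");img=c["img"][:,:,::-1].copy()
P,M=cur();print("tip",incase(P+M[:,0]*.022))
for w in [W(-.118,.065,.121),W(-.118,.148,.121),P+M[:,0]*.022,P+M[:,0]*.022+M[:,2]*.008]:
    u,v=proj(c,w);cv2.circle(img,(int(u),int(v)),3,(0,0,255),-1)
cv2.imwrite("pics/w8.png",img)
E
```

```text
t 13.15 case mm [-133.3  104.9  120.3] x [ 0.71 -0.   -0.7 ] y [-0.001  1.    -0.003] F [0.2 0.5 0.4] gap 0.0001 q [-1.03  0.87  0.6   1.53  0.2   1.32 -0.67]
tip [-0.11697144  0.1046709   0.10431945]
```

View pics/w8.png

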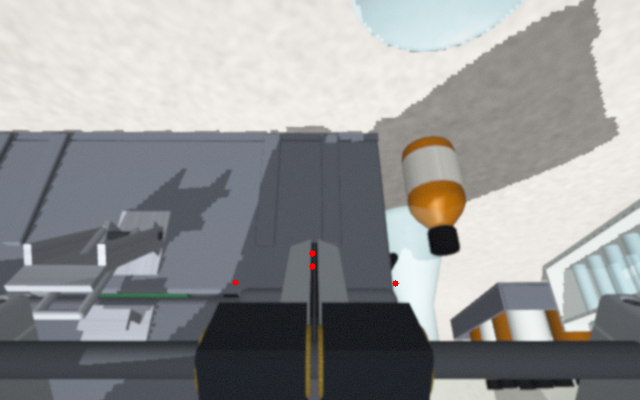

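```bash
cat > plan.py <<'E'
from h import *
def S(th): return np.interp(th,[0,.15,.5],[.0125,.0125,.032])
def pl(ths,hw=.008,y=.105): 
    M=rot(45);return [(tcp(tip(t,S(t),hw),y),M) for t in ths]
E
python3 - <<'E'
from plan import *
s=cur()
ths=[0.0]+list(np.arange(.02,.141,.02))
s=rows(pl(ths),claw=0)
# nominal rest from nominal pose
ths=np.linspace(.14,2.0,41)[1:]
M=rot(45);s=rows(pl(ths),start=(tcp(tip(.14,S(.14)),.105),M),claw=0)
E
```

```text
[{"dx": -0.0, "dy": 0.0003, "dz": 0.0032, "ax": 0.2, "ay": 0.2, "az": 0.1, "claw": 0}, {"dx": -0.0031, "dy": -0.0, "dz": 0.0031, "ax": -0.0, "ay": 0.0, "az": 0.0, "claw": 0}, {"dx": -0.0029, "dy": -0.0, "dz": 0.0032, "ax": -0.0, "ay": 0.0, "az": 0.0, "claw": 0}, {"dx": -0.003, "dy": -0.0, "dz": 0.0032, "ax": -0.0, "ay": 0.0, "az": 0.0, "claw": 0}, {"dx": -0.0028, "dy": -0.0, "dz": 0.0033, "ax": -0.0, "ay": 0.0, "az": 0.0, "claw": 0}, {"dx": -0.0028, "dy": -0.0, "dz": 0.0033, "ax": -0.0, "ay": 0.0, "az": 0.0, "claw": 0}, {"dx": -0.0027, "dy": -0.0, "dz": 0.0034, "ax": -0.0, "ay": 0.0, "az": 0.0, "claw": 0}, {"dx": -0.0027, "dy": -0.0, "dz": 0.0035, "ax": -0.0, "ay": 0.0, "az": 0.0, "claw": 0}]
[{"dx": -0.0039, "dy": 0.0, "dz": 0.0082, "ax": 0.0, "ay": 0.0, "az": 0.0, "claw": 0}, {"dx": -0.0029, "dy": 0.0, "dz": 0.0085, "ax": 0.0, "ay": 0.0, "az": 0.0, "claw": 0}, {"dx": -0.0025, "dy": 0.0, "dz": 0.0088, "ax": 0.0, "ay": 0.0, "az": 0.0, "claw": 0}, {"dx": -0.0021, "dy": 0.0, "dz": 0.009, "ax": 0.0, "ay": 0.0, "az": 0.0, "claw": 0}, {"dx": -0.0017, "dy": 0.0, "dz": 0.0092, "ax": 0.0, "a
[... 2325 characters left out ...]
0.0, "claw": 0}]
[{"dx": 0.0066, "dy": -0.0, "dz": 0.0056, "ax": 0.0, "ay": 0.0, "az": 0.0, "claw": 0}, {"dx": 0.0068, "dy": -0.0, "dz": 0.0053, "ax": 0.0, "ay": 0.0, "az": 0.0, "claw": 0}, {"dx": 0.0071, "dy": -0.0, "dz": 0.0049, "ax": 0.0, "ay": 0.0, "az": 0.0, "claw": 0}, {"dx": 0.0073, "dy": -0.0, "dz": 0.0047, "ax": 0.0, "ay": 0.0, "az": 0.0, "claw": 0}, {"dx": 0.0075, "dy": -0.0, "dz": 0.0042, "ax": 0.0, "ay": 0.0, "az": 0.0, "claw": 0}, {"dx": 0.0077, "dy": 0.0, "dz": 0.004, "ax": 0.0, "ay": 0.0, "az": 0.0, "claw": 0}, {"dx": 0.0079, "dy": 0.0, "dz": 0.0036, "ax": 0.0, "ay": 0.0, "az": 0.0, "claw": 0}, {"dx": 0.008, "dy": 0.0, "dz": 0.0032, "ax": 0.0, "ay": 0.0, "az": 0.0, "claw": 0}]
```

Request:
apply_moves:
  series:
    - {"dx": 0,"dy": 0,"dz": 0.003,"ax": 0,"ay": 0,"az": 0,"claw": 0}
    - {"dx": -0.003,"dy": 0,"dz": 0.003,"ax": 0,"ay": 0,"az": 0,"claw": 0}
    - {"dx": -0.003,"dy": 0,"dz": 0.003,"ax": 0,"ay": 0,"az": 0,"claw": 0}
    - {"dx": -0.003,"dy": 0,"dz": 0.003,"ax": 0,"ay": 0,"az": 0,"claw": 0}
    - {"dx": -0.003,"dy": 0,"dz": 0.0035,"ax": 0,"ay": 0,"az": 0,"claw": 0}
    - {"dx": -0.003,"dy": 0,"dz": 0.0035,"ax": 0,"ay": 0,"az": 0,"claw": 0}

```text
time_s: 13.95
tool_pos: [0.6261, 0.1712, 0.145]
tool_rot: [0.636, 0.597, -1.55]
contact_force: [-2.0, 1.1, -3.4]
finger_gap: -0.0001
```

```bash
python3 - <<'E'
from plan import *
status()
P,M=cur();T=incase(P+M[:,0]*.022);print("tip",T, "nominal .1",tip(.1,S(.1)),"0.07",tip(.07,S(.07)))
c=camera("wrist");cv2.imwrite("pics/w9.png",c["img"][:,:,::-1])
s=camera("scene");cv2.imwrite("pics/s9.png",cv2.resize(s["img"][130:260,260:420],None,fx=4,fy=4)[:,:,::-1])
E
```

```text
t 13.95 case mm [-131.  105.  145.] x [ 0.71 -0.   -0.7 ] y [-0.001  1.    -0.003] F [-2.   1.1 -3.4] gap -0.0001 q [-1.03  0.83  0.61  1.52  0.21  1.35 -0.65]
tip [-0.11537515  0.10492817  0.12946839] nominal .1 [-0.11372893  0.128268  ] 0.07 [-0.11428414  0.12175185]
```

View pics/w9.png

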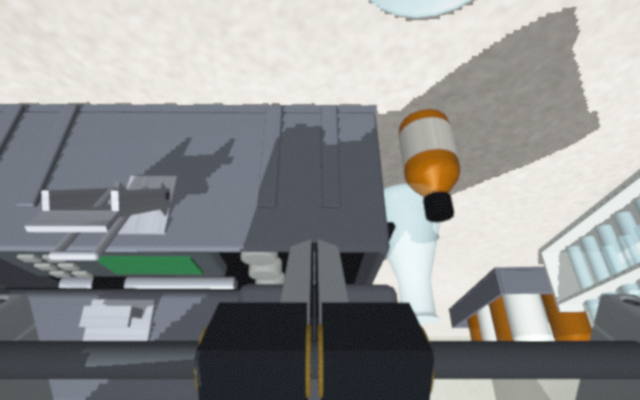

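View pics/s9.png

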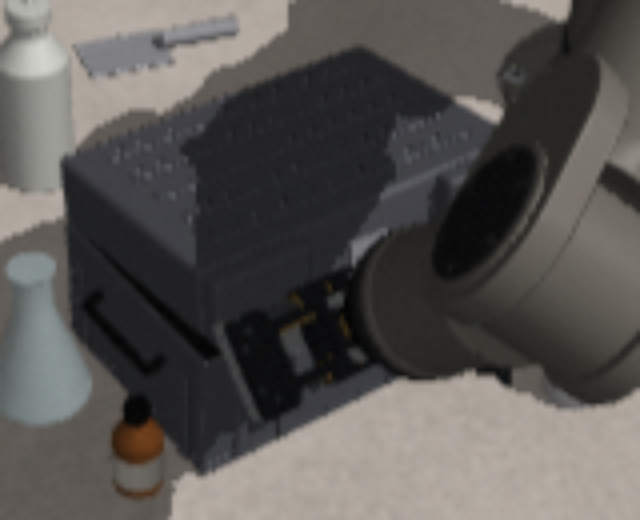

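```bash
sed -i 's/\[0,.15,.5\],\[.0125,.0125,.032\]/[.1,.5],[.0125,.035]/' plan.py; python3 - <<'E'
from plan import *
M=rot(45);ths=np.arange(.1,2.0,.045)[1:]
rows(pl(ths[:16]),claw=0)
E
```

```text
[{"dx": -0.0012, "dy": -0.0003, "dz": 0.0079, "ax": 0.1, "ay": 0.2, "az": 0.1, "claw": 0}, {"dx": -0.0032, "dy": 0.0, "dz": 0.008, "ax": 0.0, "ay": -0.0, "az": -0.0, "claw": 0}, {"dx": -0.0028, "dy": 0.0, "dz": 0.0082, "ax": 0.0, "ay": -0.0, "az": -0.0, "claw": 0}, {"dx": -0.0024, "dy": 0.0, "dz": 0.0085, "ax": 0.0, "ay": -0.0, "az": -0.0, "claw": 0}, {"dx": -0.002, "dy": 0.0, "dz": 0.0087, "ax": 0.0, "ay": -0.0, "az": -0.0, "claw": 0}, {"dx": -0.0016, "dy": 0.0, "dz": 0.0089, "ax": 0.0, "ay": -0.0, "az": -0.0, "claw": 0}, {"dx": -0.0013, "dy": 0.0, "dz": 0.009, "ax": 0.0, "ay": -0.0, "az": -0.0, "claw": 0}, {"dx": -0.0008, "dy": 0.0, "dz": 0.0092, "ax": 0.0, "ay": -0.0, "az": -0.0, "claw": 0}]
[{"dx": -0.0007, "dy": 0.0, "dz": 0.0094, "ax": 0.0, "ay": -0.0, "az": -0.0, "claw": 0}, {"dx": -0.0025, "dy": -0.0, "dz": 0.0095, "ax": 0.0, "ay": -0.0, "az": -0.0, "claw": 0}, {"dx": -0.002, "dy": -0.0, "dz": 0.0096, "ax": 0.0, "ay": -0.0, "az": -0.0, "claw": 0}, {"dx": -0.0017, "dy": -0.0, "dz": 0.0097, "ax": 0.0, "ay": -0.0, "az": -0.0, "claw": 0}, {"dx": -0.0012, "dy": -0.0, "dz": 0.0097, "ax": 0.0, "ay": -0.0, "az": -0.0, "claw": 0}, {"dx": -0.0007, "dy": -0.0, "dz": 0.0098, "ax": 0.0, "ay": -0.0, "az": -0.0, "claw": 0}, {"dx": -0.0004, "dy": -0.0, "dz": 0.0098, "ax": 0.0, "ay": -0.0, "az": -0.0, "claw": 0}, {"dx": 0.0001, "dy": -0.0, "dz": 0.0086, "ax": 0.0, "ay": -0.0, "az": -0.0, "claw": 0}]
```

Request:
apply_moves:
  series:
    - {"dx": -0.001,"dy": 0,"dz": 0.007,"ax": 0,"ay": 0,"az": 0,"claw": 0}
    - {"dx": -0.003,"dy": 0,"dz": 0.008,"ax": 0,"ay": 0,"az": 0,"claw": 0}
    - {"dx": -0.003,"dy": 0,"dz": 0.008,"ax": 0,"ay": 0,"az": 0,"claw": 0}
    - {"dx": -0.0025,"dy": 0,"dz": 0.0085,"ax": 0,"ay": 0,"az": 0,"claw": 0}
    - {"dx": -0.002,"dy": 0,"dz": 0.0085,"ax": 0,"ay": 0,"az": 0,"claw": 0}
    - {"dx": -0.0015,"dy": 0,"dz": 0.009,"ax": 0,"ay": 0,"az": 0,"claw": 0}
    - {"dx": -0.0015,"dy": 0,"dz": 0.009,"ax": 0,"ay": 0,"az": 0,"claw": 0}
    - {"dx": -0.001,"dy": 0,"dz": 0.009,"ax": 0,"ay": 0,"az": 0,"claw": 0}

```text
time_s: 15.05
tool_pos: [0.6242, 0.1358, 0.2035]
tool_rot: [0.637, 0.598, -1.548]
contact_force: [0.7, 5.2, -0.8]
finger_gap: 0.0008
```

```bash
python3 - <<'E'
from plan import *
status()
P,M=cur();T=incase(P+M[:,0]*.022);print("tip",T, "nominal .46",tip(.46,S(.46)))
c=camera("wrist");cv2.imwrite("pics/w10.png",c["img"][:,:,::-1])
E
```

```text
t 15.05 case mm [-95.5 105.6 203.5] x [ 0.71  0.   -0.71] y [-0.002  1.    -0.002] F [ 0.7  5.2 -0.8] gap 0.0008 q [-1.03  0.74  0.64  1.55  0.26  1.38 -0.6 ]
tip [-0.07985793  0.10559615  0.18800094] nominal .46 [-0.07783855  0.18896609]
```

View pics/w10.png

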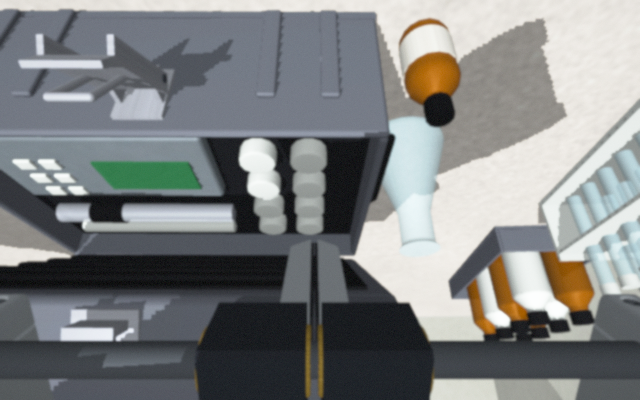

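```bash
python3 - <<'E'
from plan import *
rows(pl(np.arange(.46,1.2,.045)[1:]),claw=0)
E
```

```text
[{"dx": 0.0001, "dy": -0.0009, "dz": 0.0101, "ax": 0.1, "ay": 0.1, "az": 0.0, "claw": 0}, {"dx": -0.0025, "dy": 0.0, "dz": 0.0095, "ax": 0.0, "ay": 0.0, "az": 0.0, "claw": 0}, {"dx": -0.002, "dy": 0.0, "dz": 0.0096, "ax": 0.0, "ay": 0.0, "az": 0.0, "claw": 0}, {"dx": -0.0017, "dy": 0.0, "dz": 0.0097, "ax": 0.0, "ay": 0.0, "az": 0.0, "claw": 0}, {"dx": -0.0011, "dy": 0.0, "dz": 0.0097, "ax": 0.0, "ay": 0.0, "az": 0.0, "claw": 0}, {"dx": -0.0008, "dy": 0.0, "dz": 0.0098, "ax": 0.0, "ay": 0.0, "az": 0.0, "claw": 0}, {"dx": -0.0003, "dy": 0.0, "dz": 0.0098, "ax": 0.0, "ay": 0.0, "az": 0.0, "claw": 0}, {"dx": 0.0001, "dy": 0.0, "dz": 0.0086, "ax": 0.0, "ay": 0.0, "az": 0.0, "claw": 0}]
[{"dx": 0.0005, "dy": 0.0, "dz": 0.0082, "ax": 0.0, "ay": 0.0, "az": 0.0, "claw": 0}, {"dx": 0.0008, "dy": 0.0, "dz": 0.0082, "ax": 0.0, "ay": 0.0, "az": 0.0, "claw": 0}, {"dx": 0.0012, "dy": 0.0, "dz": 0.0081, "ax": 0.0, "ay": 0.0, "az": 0.0, "claw": 0}, {"dx": 0.0016, "dy": 0.0, "dz": 0.0081, "ax": 0.0, "ay": 0.0, "az": 0.0, "claw": 0}, {"dx": 0.0019, "dy": 0.0, "dz": 0.008, "ax": 0.0, "ay": 0.0, "az": 0.0, "claw": 0}, {"dx": 0.0023, "dy": 0.0, "dz": 0.0079, "ax": 0.0, "ay": 0.0, "az": 0.0, "claw": 0}, {"dx": 0.0027, "dy": 0.0, "dz": 0.0078, "ax": 0.0, "ay": 0.0, "az": 0.0, "claw": 0}, {"dx": 0.003, "dy": 0.0, "dz": 0.0077, "ax": 0.0, "ay": 0.0, "az": 0.0, "claw": 0}]
```

Request:
apply_moves:
  series:
    - {"dx": 0,"dy": 0,"dz": 0.009,"ax": 0,"ay": 0,"az": 0,"claw": 0}
    - {"dx": -0.0025,"dy": 0,"dz": 0.0095,"ax": 0,"ay": 0,"az": 0,"claw": 0}
    - {"dx": -0.002,"dy": 0,"dz": 0.0095,"ax": 0,"ay": 0,"az": 0,"claw": 0}
    - {"dx": -0.0015,"dy": 0,"dz": 0.0095,"ax": 0,"ay": 0,"az": 0,"claw": 0}
    - {"dx": -0.001,"dy": 0,"dz": 0.0095,"ax": 0,"ay": 0,"az": 0,"claw": 0}
    - {"dx": -0.001,"dy": 0,"dz": 0.0095,"ax": 0,"ay": 0,"az": 0,"claw": 0}
    - {"dx": 0,"dy": 0,"dz": 0.0095,"ax": 0,"ay": 0,"az": 0,"claw": 0}
    - {"dx": 0,"dy": 0,"dz": 0.0085,"ax": 0,"ay": 0,"az": 0,"claw": 0}

```text
time_s: 16.1
tool_pos: [0.6206, 0.0878, 0.262]
tool_rot: [0.636, 0.597, -1.55]
contact_force: [1.1, 1.3, -2.5]
finger_gap: 0.0001
```

```bash
python3 - <<'E'
from plan import *
status()
P,M=cur();T=incase(P+M[:,0]*.022);print("tip",T, "nominal .82",tip(.82,S(.82)))
c=camera("side");cv2.imwrite("pics/d11.png",cv2.resize(c["img"][100:300,200:420],None,fx=3,fy=3)[:,:,::-1])
rows(pl(np.arange(.82,1.6,.045)[1:]),claw=0)
E
```

```text
t 16.1 case mm [-47.3 105.4 262. ] x [ 0.71 -0.   -0.7 ] y [-0.001  1.    -0.003] F [ 1.1  1.3 -2.5] gap 0.0001 q [-1.01  0.65  0.68  1.58  0.31  1.41 -0.54]
tip [-0.03172074  0.10537306  0.24652482] nominal .82 [-0.03050334  0.24914283]
[{"dx": -0.0006, "dy": -0.0005, "dz": 0.0098, "ax": 0.1, "ay": 0.2, "az": 0.1, "claw": 0}, {"dx": 0.0009, "dy": -0.0, "dz": 0.0082, "ax": -0.0, "ay": 0.0, "az": 0.0, "claw": 0}, {"dx": 0.0012, "dy": -0.0, "dz": 0.0081, "ax": -0.0, "ay": 0.0, "az": 0.0, "claw": 0}, {"dx": 0.0016, "dy": -0.0, "dz": 0.0081, "ax": -0.0, "ay": 0.0, "az": 0.0, "claw": 0}, {"dx": 0.0019, "dy": -0.0, "dz": 0.008, "ax": -0.0, "ay": 0.0, "az": 0.0, "claw": 0}, {"dx": 0.0023, "dy": -0.0, "dz": 0.0079, "ax": -0.0, "ay": 0.0, "az": 0.0, "claw": 0}, {"dx": 0.0026, "dy": -0.0, "dz": 0.0078, "ax": -0.0, "ay": 0.0, "az": 0.0, "claw": 0}, {"dx": 0.003, "dy": -0.0, "dz": 0.0077, "ax": -0.0, "ay": 0.0, "az": 0.0, "claw": 0}]
[{"dx": 0.0034, "dy": -0.0, "dz": 0.0075, "ax": -0.0, "ay": 0.0, "az": 0.0, "claw": 0}, {"dx": 0.0036, "dy": -0.0, "dz": 0.0074, "ax": -0.0, "ay": 0.0, "az": 0.0, "claw": 0}, {"dx": 0.004, "dy": -0.0, "dz": 0.0072, "ax": -0.0, "ay": 0.0, "az": 0.0, "claw": 0}, {"dx": 0.0044, "dy": -0.0, "dz": 0.007, "ax": -0.0, "ay": 0.0, "az": 0.0, "claw": 0}, {"dx": 0.0046, "dy": -0.0, "dz": 0.0068, "ax": -0.0, "ay": 0.0, "az": 0.0, "claw": 0}, {"dx": 0.0049, "dy": -0.0, "dz": 0.0066, "ax": -0.0, "ay": 0.0, "az": 0.0, "claw": 0}, {"dx": 0.0052, "dy": -0.0, "dz": 0.0064, "ax": -0.0, "ay": 0.0, "az": 0.0, "claw": 0}, {"dx": 0.0055, "dy": -0.0, "dz": 0.0061, "ax": -0.0, "ay": 0.0, "az": 0.0, "claw": 0}]
[{"dx": 0.0058, "dy": -0.0, "dz": 0.0059, "ax": -0.0, "ay": 0.0, "az": 0.0, "claw": 0}]
```

View pics/d11.png

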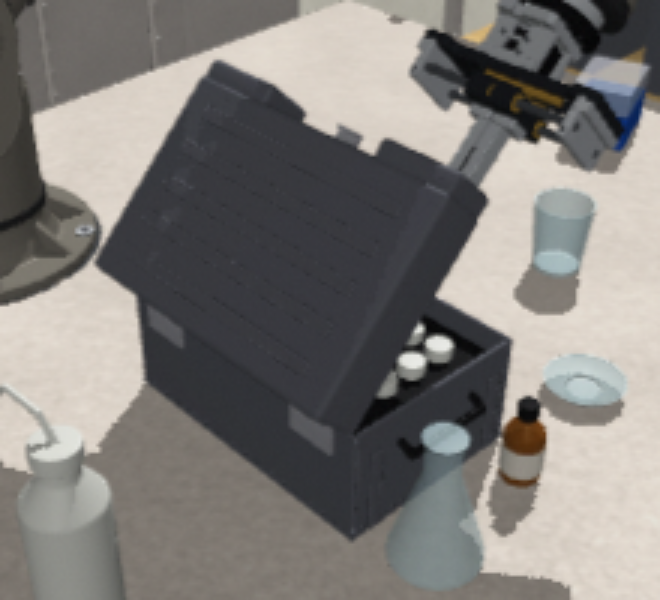

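Request:
apply_moves:
  series:
    - {"dx": 0.0005,"dy": 0,"dz": 0.009,"ax": 0,"ay": 0,"az": 0,"claw": 0}
    - {"dx": 0.001,"dy": 0,"dz": 0.008,"ax": 0,"ay": 0,"az": 0,"claw": 0}
    - {"dx": 0.001,"dy": 0,"dz": 0.008,"ax": 0,"ay": 0,"az": 0,"claw": 0}
    - {"dx": 0.0015,"dy": 0,"dz": 0.008,"ax": 0,"ay": 0,"az": 0,"claw": 0}
    - {"dx": 0.002,"dy": 0,"dz": 0.008,"ax": 0,"ay": 0,"az": 0,"claw": 0}
    - {"dx": 0.0025,"dy": 0,"dz": 0.008,"ax": 0,"ay": 0,"az": 0,"claw": 0}
    - {"dx": 0.0025,"dy": 0,"dz": 0.008,"ax": 0,"ay": 0,"az": 0,"claw": 0}
    - {"dx": 0.003,"dy": 0,"dz": 0.0075,"ax": 0,"ay": 0,"az": 0,"claw": 0}

```text
time_s: 17.15
tool_pos: [0.6169, 0.0325, 0.2978]
tool_rot: [0.636, 0.597, -1.55]
contact_force: [-0.4, 1.5, -0.3]
finger_gap: 0.0005
```

```bash
python3 - <<'E'
from plan import *
status()
P,M=cur();T=incase(P+M[:,0]*.022);print("tip",T, "nominal 1.18",tip(1.18,S(1.18)))
c=camera("side");cv2.imwrite("pics/d12.png",cv2.resize(c["img"][100:300,200:420],None,fx=3,fy=3)[:,:,::-1])
rows(pl(np.arange(1.18,2.0,.045)[1:]),claw=0)
E
```

```text
t 17.15 case mm [  8.  105.6 297.8] x [ 0.71 -0.   -0.7 ] y [-0.001  1.    -0.003] F [-0.4  1.5 -0.3] gap 0.0005 q [-0.99  0.57  0.72  1.62  0.36  1.4  -0.49]
tip [0.02364775 0.10555842 0.28231201] nominal 1.18 [0.0246339  0.28454605]
[{"dx": 0.002, "dy": -0.0006, "dz": 0.0087, "ax": 0.1, "ay": 0.2, "az": 0.1, "claw": 0}, {"dx": 0.0037, "dy": -0.0, "dz": 0.0074, "ax": -0.0, "ay": 0.0, "az": 0.0, "claw": 0}, {"dx": 0.004, "dy": -0.0, "dz": 0.0072, "ax": -0.0, "ay": 0.0, "az": 0.0, "claw": 0}, {"dx": 0.0043, "dy": -0.0, "dz": 0.007, "ax": -0.0, "ay": 0.0, "az": 0.0, "claw": 0}, {"dx": 0.0047, "dy": -0.0, "dz": 0.0068, "ax": -0.0, "ay": 0.0, "az": 0.0, "claw": 0}, {"dx": 0.0049, "dy": -0.0, "dz": 0.0066, "ax": -0.0, "ay": 0.0, "az": 0.0, "claw": 0}, {"dx": 0.0052, "dy": -0.0, "dz": 0.0063, "ax": -0.0, "ay": 0.0, "az": 0.0, "claw": 0}, {"dx": 0.0055, "dy": -0.0, "dz": 0.0061, "ax": -0.0, "ay": 0.0, "az": 0.0, "claw": 0}]
[{"dx": 0.0058, "dy": -0.0, "dz": 0.0059, "ax": -0.0, "ay": 0.0, "az": 0.0, "claw": 0}, {"dx": 0.006, "dy": -0.0, "dz": 0.0056, "ax": -0.0, "ay": 0.0, "az": 0.0, "claw": 0}, {"dx": 0.0063, "dy": -0.0, "dz": 0.0053, "ax": -0.0, "ay": 0.0, "az": 0.0, "claw": 0}, {"dx": 0.0065, "dy": -0.0, "dz": 0.0051, "ax": -0.0, "ay": 0.0, "az": 0.0, "claw": 0}, {"dx": 0.0068, "dy": -0.0, "dz": 0.0047, "ax": -0.0, "ay": 0.0, "az": 0.0, "claw": 0}, {"dx": 0.0069, "dy": -0.0, "dz": 0.0045, "ax": -0.0, "ay": 0.0, "az": 0.0, "claw": 0}, {"dx": 0.0071, "dy": -0.0, "dz": 0.0041, "ax": -0.0, "ay": 0.0, "az": 0.0, "claw": 0}, {"dx": 0.0073, "dy": -0.0, "dz": 0.0038, "ax": -0.0, "ay": 0.0, "az": 0.0, "claw": 0}]
[{"dx": 0.0075, "dy": -0.0, "dz": 0.0034, "ax": -0.0, "ay": 0.0, "az": 0.0, "claw": 0}, {"dx": 0.0076, "dy": -0.0, "dz": 0.0031, "ax": -0.0, "ay": 0.0, "az": 0.0, "claw": 0}]
```

View pics/d12.png

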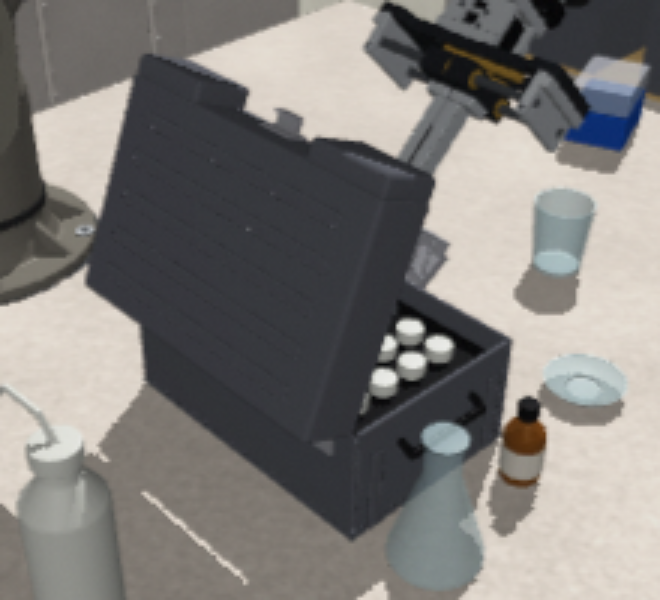

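Request:
apply_moves:
  series:
    - {"dx": 0.003,"dy": 0,"dz": 0.008,"ax": 0,"ay": 0,"az": 0,"claw": 0}
    - {"dx": 0.0035,"dy": 0,"dz": 0.0075,"ax": 0,"ay": 0,"az": 0,"claw": 0}
    - {"dx": 0.004,"dy": 0,"dz": 0.007,"ax": 0,"ay": 0,"az": 0,"claw": 0}
    - {"dx": 0.0045,"dy": 0,"dz": 0.007,"ax": 0,"ay": 0,"az": 0,"claw": 0}
    - {"dx": 0.0045,"dy": 0,"dz": 0.007,"ax": 0,"ay": 0,"az": 0,"claw": 0}
    - {"dx": 0.005,"dy": 0,"dz": 0.0065,"ax": 0,"ay": 0,"az": 0,"claw": 0}
    - {"dx": 0.005,"dy": 0,"dz": 0.0065,"ax": 0,"ay": 0,"az": 0,"claw": 0}
    - {"dx": 0.0055,"dy": 0,"dz": 0.006,"ax": 0,"ay": 0,"az": 0,"claw": 0}

```text
time_s: 18.2
tool_pos: [0.6124, -0.0313, 0.3123]
tool_rot: [0.636, 0.597, -1.55]
contact_force: [-0.4, 0.5, 0.2]
finger_gap: 0.0008
```

```bash
python3 - <<'E'
from plan import *
status()
P,M=cur();T=incase(P+M[:,0]*.022);print("tip",T, "nominal 1.54",tip(1.54,S(1.54)))
c=camera("side");cv2.imwrite("pics/d13.png",cv2.resize(c["img"][100:300,200:420],None,fx=3,fy=3)[:,:,::-1])
rows(pl(np.arange(1.54,1.92,.035)[1:]),claw=0)
E
```

```text
t 18.2 case mm [ 72.  105.7 312.3] x [ 0.71 -0.   -0.7 ] y [-0.001  1.    -0.003] F [-0.4  0.5  0.2] gap 0.0008 q [-0.95  0.52  0.75  1.68  0.41  1.35 -0.44]
tip [0.08761302 0.10569861 0.29682762] nominal 1.54 [0.08870831 0.29825637]
[{"dx": 0.0035, "dy": -0.0006, "dz": 0.0054, "ax": 0.1, "ay": 0.2, "az": 0.1, "claw": 0}, {"dx": 0.0046, "dy": 0.0, "dz": 0.0044, "ax": 0.0, "ay": 0.0, "az": 0.0, "claw": 0}, {"dx": 0.0048, "dy": 0.0, "dz": 0.0043, "ax": 0.0, "ay": 0.0, "az": 0.0, "claw": 0}, {"dx": 0.005, "dy": 0.0, "dz": 0.0041, "ax": 0.0, "ay": 0.0, "az": 0.0, "claw": 0}, {"dx": 0.005, "dy": 0.0, "dz": 0.0039, "ax": 0.0, "ay": 0.0, "az": 0.0, "claw": 0}, {"dx": 0.0052, "dy": 0.0, "dz": 0.0037, "ax": 0.0, "ay": 0.0, "az": 0.0, "claw": 0}, {"dx": 0.0053, "dy": 0.0, "dz": 0.0036, "ax": 0.0, "ay": 0.0, "az": 0.0, "claw": 0}, {"dx": 0.0055, "dy": 0.0, "dz": 0.0034, "ax": 0.0, "ay": 0.0, "az": 0.0, "claw": 0}]
[{"dx": 0.0056, "dy": 0.0, "dz": 0.0031, "ax": 0.0, "ay": 0.0, "az": 0.0, "claw": 0}, {"dx": 0.0056, "dy": 0.0, "dz": 0.003, "ax": 0.0, "ay": 0.0, "az": 0.0, "claw": 0}]
```

View pics/d13.png

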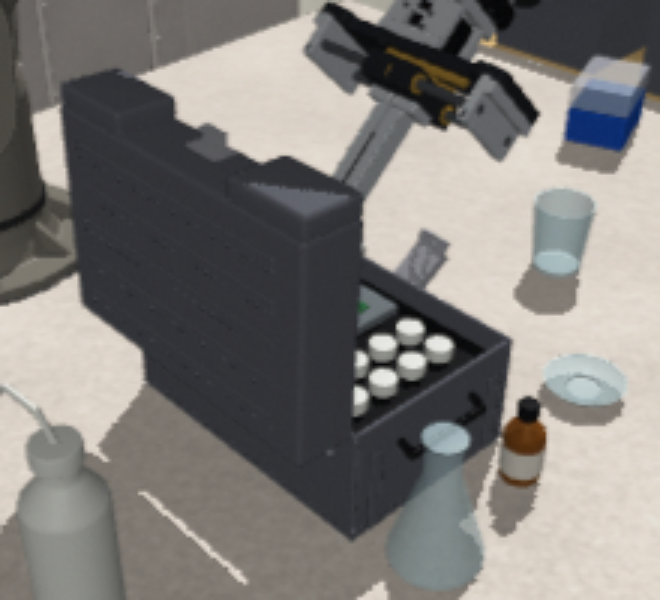

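Request:
apply_moves:
  series:
    - {"dx": 0.0035,"dy": 0,"dz": 0.005,"ax": 0,"ay": 0,"az": 0,"claw": 0}
    - {"dx": 0.0045,"dy": 0,"dz": 0.0045,"ax": 0,"ay": 0,"az": 0,"claw": 0}
    - {"dx": 0.005,"dy": 0,"dz": 0.0045,"ax": 0,"ay": 0,"az": 0,"claw": 0}
    - {"dx": 0.005,"dy": 0,"dz": 0.004,"ax": 0,"ay": 0,"az": 0,"claw": 0}
    - {"dx": 0.005,"dy": 0,"dz": 0.004,"ax": 0,"ay": 0,"az": 0,"claw": 0}
    - {"dx": 0.005,"dy": 0,"dz": 0.0035,"ax": 0,"ay": 0,"az": 0,"claw": 0}
    - {"dx": 0.0055,"dy": 0,"dz": 0.0035,"ax": 0,"ay": 0,"az": 0,"claw": 0}
    - {"dx": 0.0055,"dy": 0,"dz": 0.0035,"ax": 0,"ay": 0,"az": 0,"claw": 0}

```text
time_s: 19.25
tool_pos: [0.6089, -0.0815, 0.3077]
tool_rot: [0.636, 0.597, -1.55]
contact_force: [0.1, -0.4, 0.8]
finger_gap: 0.0008
```

```bash
python3 - <<'E'
from plan import *
status()
P,M=cur();T=incase(P+M[:,0]*.022);print("tip",T, "nominal 1.82",tip(1.82,S(1.82)))
c=camera("side");cv2.imwrite("pics/d14.png",cv2.resize(c["img"][100:300,200:420],None,fx=3,fy=3)[:,:,::-1])
Q=np.load("pose.npy");C=cloud(c).reshape(-1,3);r=np.stack([(C-[p[0],p[1],0])@v for v in (CX,CY,CZ)],1)
m=(abs(r[:,1])<.14)&(r[:,2]>.16)&(r[:,2]<.29)&(r[:,0]>.06)&(r[:,0]<.26);k=np.polyfit(r[m,2],r[m,0],1);print(m.sum(),"back slope deg",np.degrees(np.arctan(k[0])))
E
```

```text
t 19.25 case mm [122.3 105.8 307.7] x [ 0.71 -0.   -0.7 ] y [-0.001  1.    -0.003] F [ 0.1 -0.4  0.8] gap 0.0008 q [-0.9   0.5   0.77  1.73  0.44  1.29 -0.41]
tip [0.13793164 0.10575536 0.29220513] nominal 1.82 [0.13947686 0.29269012]
2060 back slope deg 15.810857869102687
```

View pics/d14.png

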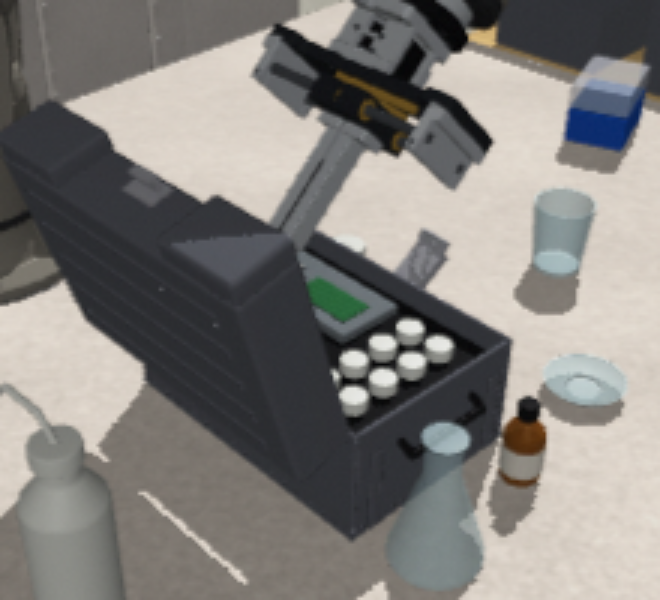

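Request:
apply_moves:
  series:
    - {"dx": -0.01,"dy": 0,"dz": -0.002,"ax": 0,"ay": 0,"az": 0,"claw": 0}
    - {"dx": -0.02,"dy": 0,"dz": -0.002,"ax": 0,"ay": 0,"az": 0,"claw": 0}
    - {"dx": -0.03,"dy": 0,"dz": 0,"ax": 0,"ay": 0,"az": 0,"claw": 0}
    - {"dx": -0.03,"dy": 0,"dz": 0,"ax": 0,"ay": 0,"az": 0,"claw": 0}
    - {"dx": -0.03,"dy": 0,"dz": 0,"ax": 0,"ay": 0,"az": 0,"claw": 0}
    - {"dx": -0.02,"dy": 0,"dz": 0,"ax": 0,"ay": 0,"az": 0,"claw": 0}
    - {"dx": 0,"dy": 0,"dz": 0,"ax": 0,"ay": 0,"az": 0,"claw": 0}
    - {"dx": 0,"dy": 0,"dz": 0,"ax": 0,"ay": 0,"az": 0,"claw": 0}

```text
time_s: 20.3
tool_pos: [0.6162, 0.0205, 0.4032]
tool_rot: [0.636, 0.597, -1.55]
contact_force: [0.7, -0.0, 0.2]
finger_gap: 0.0002
```

```bash
python3 - <<'E'
from plan import *
status()
c=camera("side");cv2.imwrite("pics/d15.png",c["img"][:,:,::-1])
C=cloud(c).reshape(-1,3);r=np.stack([(C-[p[0],p[1],0])@v for v in (CX,CY,CZ)],1)
m=(abs(r[:,1])<.14)&(r[:,2]>.16)&(r[:,2]<.29)&(r[:,0]>.06)&(r[:,0]<.26);k=np.polyfit(r[m,2],r[m,0],1);print(m.sum(),"slope",np.degrees(np.arctan(k[0])))
s=camera("scene");cv2.imwrite("pics/s15.png",s["img"][:,:,::-1])
for n,c in (("scene",s),("side",c)):
    for q in ["sample_jar","dish","dropper","flask","beaker","spatula","wash_bottle"]:
        for d in mark_of(q,n)[:1]:
            u,v=d["uv"];T=c["world_from_camera"];ray=T[:3,:3]@[(u-c["cx"])/c["fx"],(v-c["cy"])/c["fy"],1];k=-T[2,3]/ray[2]
            print(n,q,round(d["confidence"],2),np.round(T[:3,3]+k*ray,3))
E
```

```text
t 20.3 case mm [ 20.1 105.8 403.2] x [ 0.71 -0.   -0.7 ] y [-0.001  1.    -0.004] F [ 0.7 -0.   0.2] gap 0.0002 q [-1.    0.48  0.76  1.52  0.41  1.55 -0.39]
2059 slope 15.796073446735953
scene sample_jar 0.71 [ 0.716 -0.025  0.   ]
scene dish 0.73 [0.688 0.257 0.   ]
scene dropper 0.62 [0.698 0.101 0.   ]
scene flask 0.68 [ 0.712  0.001 -0.   ]
scene beaker 0.96 [0.522 0.441 0.   ]
scene wash_bottle 0.69 [ 0.556 -0.272  0.   ]
side sample_jar 0.38 [0.377 0.246 0.   ]
side dish 0.9 [0.689 0.257 0.   ]
side dropper 0.71 [0.711 0.113 0.   ]
side flask 0.64 [ 0.708 -0.015  0.   ]
side beaker 0.74 [0.523 0.463 0.   ]
side spatula 0.56 [ 0.332 -0.367  0.   ]
side wash_bottle 0.92 [ 0.556 -0.264  0.   ]
```

View pics/d15.png

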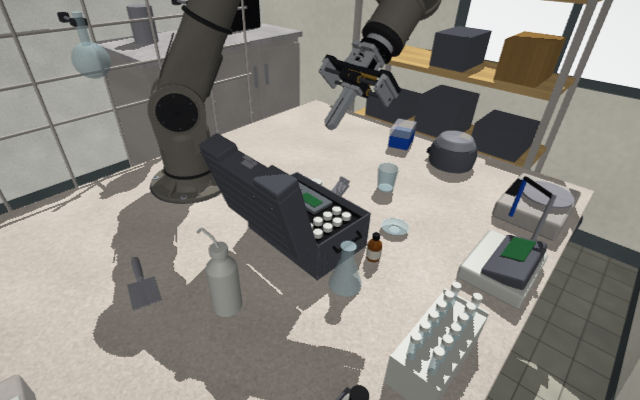

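View pics/s15.png

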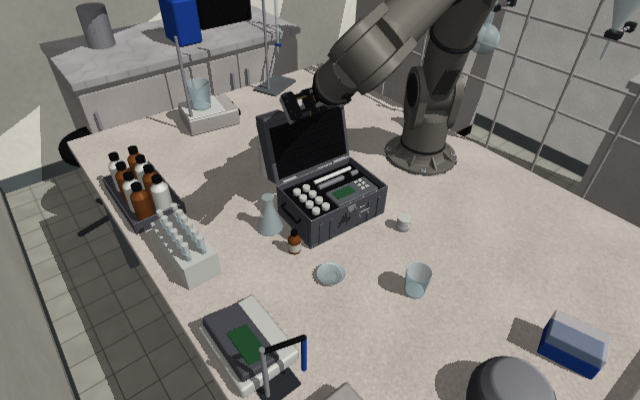

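```bash
python3 -c "
from plant import *
print(hand_in())"
```

```text
the job is handed in; nothing more can be done
None
```

The case is open: the latch lever is up, the bail is off the lid, and the lid is lying back on its stops. I handed in at about 21 s of the 64 s allowed.

**What I did:**
- **Latch:** I pinched the lever by its sides and swung it along its arc to the stop at about 2.3 rad. Then I let go and backed off.
- **Lid:** I pushed it up by its front rim with the closed fingertips at a 45° lean. I followed it round slowly all the way to the stops, then backed the hand well clear.

**Last checks:**
- **Lid angle:** it measured 15.8° past upright (about 1.85 rad), with the finger near it and again after the hand had withdrawn.
- **Latch:** in the last side picture the lever still stands up.
- **Contact:** the tool force readings were under 1 N and the hand was free. At my checks during the job, forces stayed below about 14 N.
- **Surroundings:** the bottles, glassware and spatula look unmoved against the first pictures.

**Where checks disagreed:**
- **Sample jar:** in the last scene picture the detector put it on the flask. The picture and the side view show it where it was.
- **Spatula:** it was not found in the last scene picture, but the side view shows it in place.
- **Other objects:** most position estimates agreed to within about 2 cm. The exception was the dropper's first side estimate, which was on the flask.

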